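# Stow the oil bottle and flip the tackle box shut

### The arm

A 6-joint arm with a two-finger parallel gripper is mounted at the origin on the work surface. World frame = base frame: x ahead of the robot, y to its left, z up, the work surface at z = 0. Lengths are in m, angles in rad, forces in N, time in s.
With the tool pointing down it reaches from about 0.2 to 0.875 m from the base axis. Payload 3.4 kg.
Tool frame: the origin (TCP) lies at the very end of the fingers, on their centre line; the grasp point (between the pads) lies grasp_offset behind it (grasp_offset is the distance from the TCP to the grasp point, in m); z points along the fingers, y is the direction in which the jaws open and shut (so a half turn about z gives the same grasp; the last joint's range is limited). The gripper opens to 94 mm and grips with 3 to 60 N. Pads are 16 mm wide; open, the fingers measure 119 mm over their backs; the gripper's body (75 mm by 177 mm) begins 78 mm behind the grasp point.
Start: joints at [1.113, 0.276, 1.505, -0, 1.361, -0.121], TCP at [0.19, 0.543, 0.205] pointing down, gripper open.
Joint ranges: [-2.89, 2.89], [-0.75, 2.08], [0.22, 2.7], [-1.18, 4.32], [0.11, 2.71], [-2.7, 2.7]. Speed limits (rad/s): [2.57, 2.57, 3.14, 3.14, 3.14, 3.14].

### API

Orientations are given as a unit quaternion [x, y, z, w].
In Python, from rig import * gives the robot as it stands.
- The arm moves only by the shell command python3 -m handwheel 'ROWS'. ROWS is JSON, one flat list of numbers, 5 for each row, row after row: the shift along the tool's x, y, z normalised to -1 to 1, where 1 is 0.3 m, then the turn about the tool's z normalised to -1 to 1, where 1 is 30 degrees, then the gripper's target within -1 to 1 (fully open at 1, half-way at 0, shut at -1). In form: [x, y, z, turn, grip, x, y, z, turn, grip, ...]. A call has 1 to 10 rows; each row is the pose to reach, as a shift and turn from the pose commanded when the call began, along the tool's axes at that moment; what a row does not reach only later rows make up. A row lasts 1/12 s, in which the tool goes at most 41.7 mm and 7.16 degrees, less where a joint would pass 70% of its speed; a pose out of reach is approached as far as the arm can. A call with a number of a shift or a turn outside -1 to 1 is refused whole. A call with a gripper value outside its range is refused whole. The fingers move at their own pace and stop on an object; the grip force is fixed at half the most. Time passes only in rows, so rows that repeat a pose let the fingers close. It gives the time, the measured TCP pose, the force and the opening at its end, in the units of the state.
- get_obs(): the state, without advancing time (a new reading comes with each control period).
- get_image(name): name is "side" or "top"; returns the picture (420x560x3 uint8, red, green, blue); there is no depth.
- camera_info(name): a dict with "fx", "fy", "cx", "cy" (pixels), "camera_from_world" (4x4, takes a point from world to camera coordinates). Camera axes: x right, y up, looking along -z (the intrinsics and any distortion apply to the point x, -y, -z); pixel columns grow to the right and rows downward; lengths in m; the calibration is good to about 2 mm. A picture is of the moment at which its call begins. camera_info takes no time and is no camera call.
- sign_off(): hands the job in, once; it reports no verdict.
The state is a dict: "t": time; "joints": joint angles; "qd": joint speeds; "joint_efforts": joint torques, N m; "tcp_pos": TCP position; "tcp_rot": TCP orientation; "force": force on the tool from outside, world axes, zero at the start; "moment": the same for the moment, N m; "finger_gap": finger opening in m.
Only numpy, scipy, OpenCV 4.12 (cv2) and the standard library are available. Lean on these libraries where they do the work, as an engineer would, in place of code of your own. Each camera call takes 0.05 s, during which the arm holds its last target.

### The job

Pack the oil bottle and close the tackle box: stand the lying bottle up on the deck and let go of it, then take it again and lower it, cap up, all the way down into the one empty pocket of the box. Then push the open lid from behind past upright and get clear, so that its own weight swings it fully shut; do not ride it or press it down, and do not drop the bottle. Leave the other things on the deck where they are.

Things in the scene. Friction and masses are not known exactly. Their poses are not given: they have to be found in the camera images.
- tacklebox: Dark green tackle box, fixed, open: 190 deep (x) x 300 long (y), walls 100 high, origin under its centre. Front faces its -x, lid hinged on its +x rim. Beige insert with wells 88 high: along the front a row of three (one holds cartons, the middle one is empty, one holds spools and cartons), behind them a low filled tray.
- pocket (a point): Centre of the empty pocket's floor, 6 mm above the deck, box axes. Inside 52 (x) x 68 (y) mm, 82 deep: the 54 x 38 mm bottle goes in with about 7 mm all round, its 54 mm side along y, so no finger fits beside its body; only the cap stands clear (from 112 to 144 mm above the deck, above the box walls).
- lid_hinge (a point): Middle of the lid's hinge line, which runs along the box's y axis, 100 mm above the deck on its +x rim.
- lid_edge (a point): Middle of the lid's front top edge, fixed to the lid, 190 mm from the hinge line across the lid and 50 mm out from its rim plane. When the lid leans open this is the upper edge of its outer face (about 260 mm above the deck, 115 mm behind the hinge): the place to push. The lid is 300 long; its carrying handle (18 mm proud) sits mid-panel.
- lid (a joint): Opening of the lid in rad: 0 shut, about 1.95 leaning back against its stop (rest). Free-swinging, about 0.36 kg. Its weight balances at about 1.22 rad; above that it falls back open, below it falls shut, freely, in under a second.
- bottle: Oil bottle, dull olive with paper label and black cap, rigid, closed, about 0.2 kg, starts lying on its broad side. 138 long (x, cap at +x), 54 wide (y), 38 thick (z). Origin: centre of its underside as it lies, mid-length. Flat-sided body 92 long, narrower shoulder 8, neck, cap 32 long and 28 across. Standing up, its x points up.
- bottle_base (a point): Centre of the bottle's flat bottom (69 mm to -x of its middle, on its long axis); bottle axes.
- bottle_cap (a point): Centre of the cap's end face (69 mm to +x, on the long axis); bottle axes. Cap 28 mm across, 32 long; the neck below it is 20 across, the shoulder 34 x 28 begins 38 mm from this point.
- tape_roll: Roll of brown tape lying flat, 90 across, 36 high; bystander. Origin under its centre.
- line_spool: Grey spool of line, 64 across, 40 high; bystander. Origin under its centre.
- bait_jar: Small glass jar with white cap, 56 across, 62 high; bystander. Origin under its centre.
- lure_carton: Plain pale carton lying flat, 115 (x) x 45 x 24 high; bystander. Origin under its centre.
- screwdriver: Screwdriver with black handle lying along its x axis, handle to -x; bystander.
- tin: Plain steel tin, 66 across, 75 high; bystander. Origin under its centre.
Things that resemble listed ones, but are neither listed nor needed, are in the scene too. Of the things that look like the bottle, take the one that is nearest to the robot's base at the start.

How it is judged:
By the outcome, as a careful person would: the job done as asked, in the order asked, and still so for the second after the job is handed in, with the robot touching nothing.
It also fails if it takes over 70 s, if anything falls off the work surface, if the arm or the gripper's body presses on something with over 40 N, if the wrist force passes 120 N, or if a joint passes its speed limit or range.

## Working session

There is one attempt and no reset: what is moved stays moved. The work goes in short steps, Python scripts to look and compute and a shell command to move; the robot and the scene stay as the last step left them, time stands still between calls to the robot, and variables do not carry over. Pictures are saved under pics/ and viewed, and the job is handed in when it is done.

```bash
ls; mkdir -p pics; python3 - <<'E'
from rig import *
import cv2,json
o=get_obs();print(o)
for n in("top","side"):
    cv2.imwrite(f"pics/{n}0.png",get_image(n)[...,::-1]);print(n,camera_info(n))
E
```

```text
pics
{'t': 0.0, 'joints': array([ 1.11299103e+00,  2.76588060e-01,  1.50612476e+00, -1.57949811e-05,
        1.36070209e+00, -1.20974150e-01]), 'qd': array([-0.00056861, -0.00122533,  0.00081045, -0.00249843,  0.00059434,
       -0.00031351]), 'joint_efforts': array([-8.61825156e-04, -4.04588521e+01, -2.37231374e+01,  7.05491309e-02,
        3.44281399e-02, -1.50308138e-04]), 'tcp_pos': array([0.18977786, 0.54217191, 0.20461205]), 'tcp_rot': array([ 1.67618850e-01,  9.85851455e-01, -8.75446034e-04, -2.52605184e-04]), 'force': array([-0.0165111 , -0.63833483, -0.20093032]), 'moment': array([ 0.04900288, -0.0076466 , -0.01466553]), 'finger_gap': 0.0938017312489309}
top {'fx': 515.9349132063497, 'fy': 515.9349132063497, 'cx': 284.47408146665515, 'cy': 212.4971589823537, 'camera_from_world': array([[-0.01067273, -0.99985487, -0.01327915, -0.02982153],
       [ 0.99618251, -0.01178229,  0.08649614, -0.55801967],
       [-0.08664005, -0.01230531,  0.99616368, -1.49056688],
       [ 0.        ,  0.        ,  0.        ,  1.        ]])}
side {'fx': 459.72971757476944, 'fy': 459.72971757476944, 'cx': 273.6711210361461, 'cy': 209.27197207207513, 'camera_from_world': array([[ 0.89660623, -0.44277764, -0.0067248 , -0.53027561],
       [ 0.29813052,  0.59233374,  0.74850446, -0.21598232],
       [-0.32743772, -0.67311863,  0.66309565, -1.16574807],
       [ 0.        ,  0.        ,  0.        ,  1.        ]])}
```

View pics/top0.png

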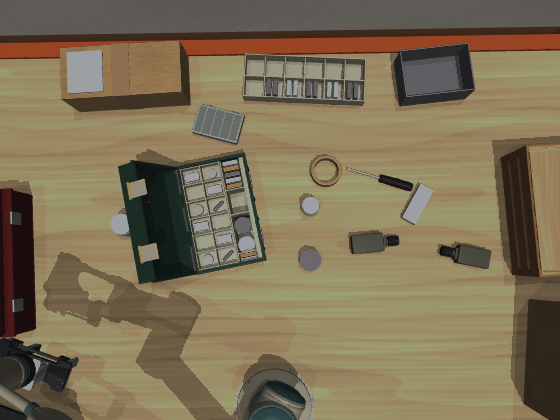

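View pics/side0.png

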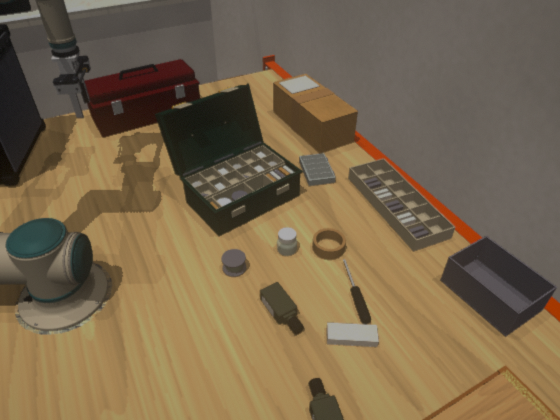

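```bash
cat > h.py <<'E'
from rig import *
import numpy as np, cv2
from scipy.spatial.transform import Rotation as R
def ray(n,u,v):
    c=camera_info(n);T=np.array(c["camera_from_world"]);
    d=np.array([(u-c["cx"])/c["fx"],-(v-c["cy"])/c["fy"],-1.])
    return -T[:3,:3].T@T[:3,3], T[:3,:3].T@d
def pz(n,u,v,z):
    o,d=ray(n,u,v);return o+d*(z-o[2])/d[2]
def proj(n,p):
    c=camera_info(n);T=np.array(c["camera_from_world"]);q=T[:3,:3]@np.asarray(p)+T[:3,3]
    return np.array([c["cx"]+c["fx"]*q[0]/-q[2],c["cy"]-c["fy"]*q[1]/-q[2]])
def rows(target,yaw=None):
    "shift in tool axes in row units to bring TCP to target"
    o=get_obs();r=R.from_quat(o["tcp_rot"]);return r.inv().apply(np.asarray(target)-o["tcp_pos"])/0.3
def crop(n,x0,y0,x1,y1,f,name,img=None):
    im=get_image(n) if img is None else img
    cv2.imwrite("pics/"+name,cv2.resize(im[y0:y1,x0:x1,::-1],None,fx=f,fy=f,interpolation=cv2.INTER_CUBIC))
def tri(a,b):
    o1,d1=ray("top",*a);o2,d2=ray("side",*b)
    s=np.linalg.lstsq(np.c_[d1,-d2],o2-o1,rcond=None)[0]
    p,q=o1+s[0]*d1,o2+s[1]*d2;return (p+q)/2,np.linalg.norm(p-q)
E
python3 - <<'E'
from h import *
import rig
print(getattr(rig,'grasp_offset',None),[x for x in dir(rig) if x[0]!='_'])
im=cv2.imread('pics/top0.png')[...,::-1]
crop("top",330,210,510,290,4.4,"c_bot.png",im)
crop("top",100,130,290,290,4,"c_box.png",im)
im=cv2.imread('pics/side0.png')[...,::-1]
crop("side",240,270,370,420,4,"c_bots.png",im)
crop("side",150,80,320,230,4,"c_boxs.png",im)
for p in ((370,242),(470,256)): print(pz("top",*p,.02),np.linalg.norm(pz("top",*p,.02)[:2]))
E
```

```text
0.0188 ['MotionError', 'camera_info', 'get_image', 'get_obs', 'grasp_offset', 'sign_off']
[ 0.46850281 -0.28506279  0.02      ] 0.5484119602214494
[ 0.42463639 -0.57422243  0.02      ] 0.7141760684706412
```

View pics/c_bot.png

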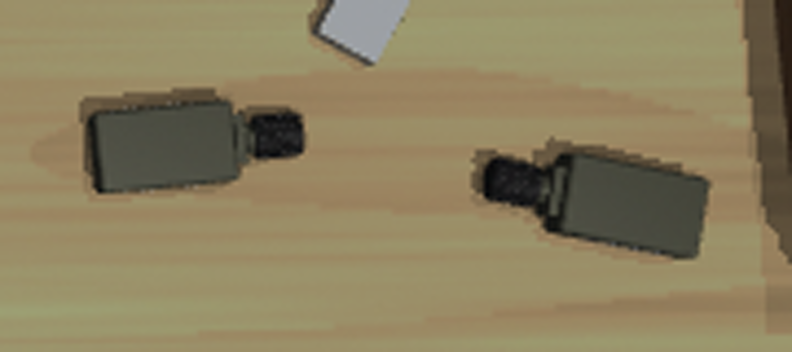

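View pics/c_box.png

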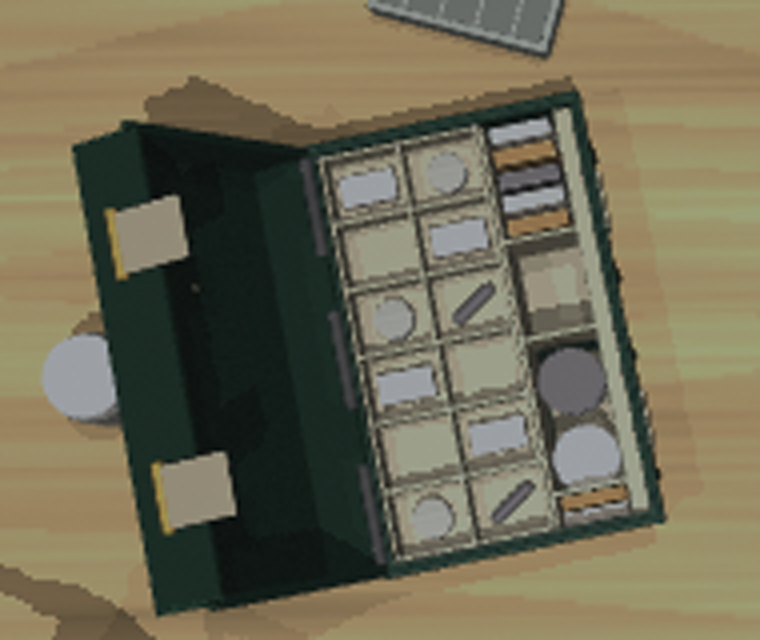

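View pics/c_bots.png

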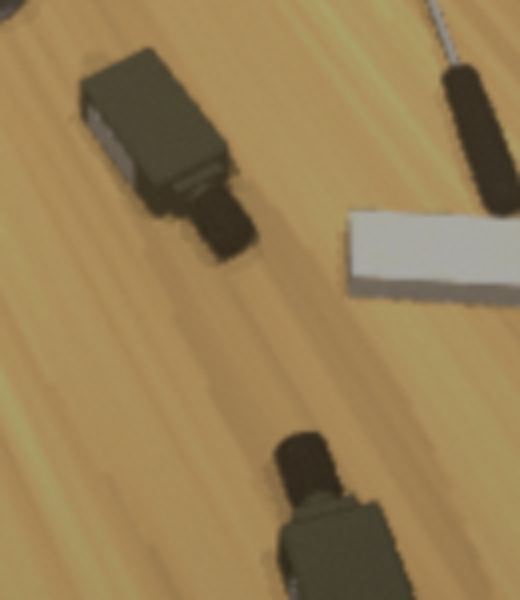

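View pics/c_boxs.png

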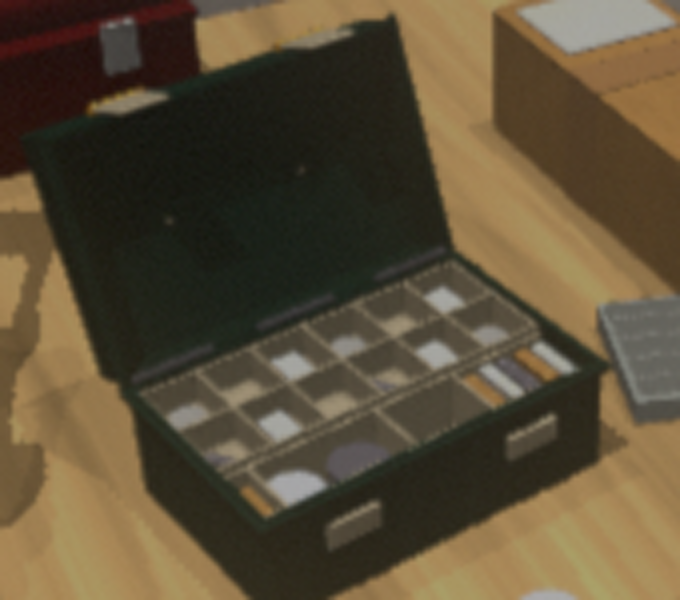

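```bash
python3 - <<'E'
from h import *
from scipy.optimize import least_squares
c=lambda x,y:(330+x/4.4,210+y/4.4)
P=[pz("top",*c(*q),.038)[:2] for q in((90,112),(232,100),(240,180),(98,192))]
print(np.round(P,4)); b=(P[0]+P[3])/2;e=(P[1]+P[2])/2;d=e-b;print("len",np.linalg.norm(d),"w",np.linalg.norm(P[0]-P[3]),"yaw",np.arctan2(d[1],d[0]))
u=d/np.linalg.norm(d);print("base",b,"cap ctr pred",b+u*.122, "cap end pred",b+u*.138)
print("cap ctr img",pz("top",*c(278,133),.019), "cap end",pz("top",*c(304,133),.019))
s=lambda x,y:(240+x/4,270+y/4)
print("side cap end",pz("side",*s(240,246),.019),"side",[pz("side",*s(*q),.038).round(4) for q in ((150,48),(82,82),(228,158))])
k=lambda x,y:(100+x/4,130+y/4)
Q=[pz("top",*k(*q),.1)[:2] for q in((580,95),(663,520),(390,575),(318,150))]
print("box",np.round(Q,4))
M=np.array([[-95,150],[-95,-150],[95,-150],[95,150]])/1000.
# box x axis
def f(p,M=M,Q=np.array(Q)):
    co,si=np.cos(p[2]),np.sin(p[2]);return ((M@np.array([[co,si],[-si,co]])+p[:2])-Q).ravel()
best=min((least_squares(f,[.5,.2,a]) for a in(0,1.5,3,-1.5)),key=lambda r:r.cost)
print(best.x,np.round(best.fun*1000,1))
p=best.x;co,si=np.cos(p[2]),np.sin(p[2]);Rm=np.array([[co,-si],[si,co]])
W=[pz("top",*k(*q),.088)[:2] for q in((512,248),(580,238),(597,325),(527,335))]
print("pocket corners box frame",[(Rm.T@(w-p[:2])).round(4) for w in W]); ctr=np.mean(W,0);print(ctr,Rm.T@(ctr-p[:2]))
print("tin",pz("top",*k(85,378),.075), "box orientation check front")
g=get_obs();r=R.from_quat(g['tcp_rot']).as_matrix();print(r.round(3))
E
```

```text
[[ 0.4875 -0.2264]
 [ 0.4944 -0.3197]
 [ 0.4419 -0.3235]
 [ 0.4351 -0.2305]]
len 0.09342447788579511 w 0.05262636780780136 yaw -1.497566726149778
base [ 0.46129674 -0.22843592] cap ctr pred [ 0.47022277 -0.35010895] cap end pred [ 0.47139339 -0.36606607]
cap ctr img [ 0.47295735 -0.35296675  0.019     ] cap end [ 0.47276596 -0.37019096  0.019     ]
side cap end [ 0.47488262 -0.37306655  0.019     ] side [array([ 0.4869, -0.2337,  0.038 ]), array([ 0.4379, -0.2388,  0.038 ]), array([ 0.4908, -0.3281,  0.038 ])]
box [[0.7185 0.0724]
 [0.4197 0.0162]
 [0.3839 0.2053]
 [0.6817 0.2573]]
[ 0.55097002  0.13780078 -1.39946894] [ -36.   184.5  -32.8  189.7   35.5 -186.7   33.2 -187.5]
pocket corners box frame [array([0.026 , 0.0575]), array([0.0745, 0.0558]), array([ 0.0755, -0.0072]), array([ 0.0258, -0.0051])]
[0.58443989 0.09242055] [0.05042213 0.02524295]
tin [0.52445452 0.42761495 0.075     ] box orientation check front
[[-0.944  0.331 -0.001]
 [ 0.331  0.944 -0.001]
 [ 0.    -0.002 -1.   ]]
```

```bash
python3 - <<'E'
from h import *
from scipy.optimize import least_squares
Q=np.array([[.7185,.0724],[.4197,.0162],[.3839,.2053],[.6817,.2573]])
M=np.array([[-95,-150],[-95,150],[95,150],[95,-150]])/1000.
def f(p):
    co,si=np.cos(p[2]),np.sin(p[2]);return ((M@np.array([[co,si],[-si,co]])+p[:2])-Q).ravel()
s=least_squares(f,[.55,.13,1.7]);p=s.x;print(p,np.round(s.fun*1000,1))
co,si=np.cos(p[2]),np.sin(p[2]);Rm=np.array([[co,-si],[si,co]])
k=lambda x,y:(100+x/4,130+y/4)
W=[pz("top",*k(*q),.088)[:2] for q in((512,248),(580,238),(597,325),(527,335))]
print([(Rm.T@(w-p[:2])).round(4) for w in W]);c=np.mean(W,0);print(c,Rm.T@(c-p[:2]))
print("model pocket top px",[ (proj("top",[*(Rm@[a,b]+p[:2]),.088])-[100,130])*4 for a in(-.086,-.034) for b in (-.034,.034)])
print("hinge",Rm@[.095,0]+p[:2], "edge",Rm@[.21,0]+p[:2])
# side view check of front rim corners
b=lambda x,y:(150+x/4,80+y/4)
for q in((265,520),(605,362),(125,390)): print(pz("side",*b(*q),.1))
E
```

```text
[0.55095    0.1378     1.75371497] [-2.8 -0.7  1.   0.9  2.3 -1.4 -0.5  1.2]
[array([-0.0266, -0.0572]), array([-0.0751, -0.0549]), array([-0.0754,  0.008 ]), array([-0.0257,  0.0054])]
[0.58443989 0.09242055] [-0.05071421 -0.02467664]
model pocket top px [array([600.64930656, 263.88147296]), array([618.70844917, 358.22838936]), array([528.28135932, 278.08808226]), array([546.0460372 , 372.50565809])]
hinge [0.53366947 0.23121511] edge [0.51275094 0.34429657]
[0.42743456 0.01978072 0.1       ]
[0.72066714 0.07263898 0.1       ]
[0.38673593 0.20257425 0.1       ]
```

Candidates for the bottle are A at top-image pixel (370,242), 0.55 m from the base, and B at (470,256), 0.71 m. Both are olive with a black cap. I choose A because it is nearer, and the close crop shows its cap at about (393,240), pointing right (-y).

```bash
python3 - <<'E'
from h import *
print(rows([.472,-.353,.205])); print(rows([.3,.25,.24]))
E
```

```text
[-1.87405401 -2.50555465  0.00273215]
[-0.6686075  -0.7981812  -0.11641829]
```

```bash
python3 -m handwheel '[-0.62,-0.83,-0.1,0,1, -0.62,-0.83,-0.1,0,1, -0.62,-0.83,-0.1,0,1, -0.62,-0.83,-0.1,0,1, -0.62,-0.83,-0.1,0,1, -0.62,-0.83,-0.1,0,1, -0.62,-0.83,-0.1,0,1, -0.62,-0.83,-0.1,0,1]'
python3 -m handwheel '[-0.62,-0.83,0,0,1, -0.62,-0.83,0,0,1, -0.62,-0.83,0,0,1, -0.62,-0.83,0,0,1, -0.62,-0.83,0,0,1, -0.62,-0.83,0,0,1, -0.62,-0.83,0,0,1, -0.62,-0.83,0,0,1]'
python3 -m handwheel '[-0.63,-0.84,0.1,1,1, -0.63,-0.84,0.1,1,1, -0.63,-0.84,0.1,1,1, -0.63,-0.84,0.1,1,1, -0.63,-0.84,0.1,1,1, -0.63,-0.84,0.1,1,1, -0.63,-0.84,0.1,1,1, -0.63,-0.84,0.1,1,1]'
python3 -m handwheel '[0,0,0,1,1,0,0,0,1,1,0,0,0,1,1,0,0,0,1,1,0,0,0,1,1,0,0,0,1,1]'
python3 - <<'E'
from h import *
o=get_obs();r=R.from_quat(o['tcp_rot']).as_matrix();print(o['t'],o['tcp_pos'],np.arctan2(r[1,1],r[0,1]),r[:,2],o['joints'])
print(rows([.472,-.353,.06]))
E
```

```text
t: 0.77
tcp_pos: [0.2833, 0.2425, 0.2357]
tcp_rot: [0.168, 0.986, -0.001, 0.001]
force: [-0.6, 0.8, -0.4]
finger_gap: 0.0941
t: 1.43
tcp_pos: [0.3775, -0.0546, 0.2353]
tcp_rot: [0.169, 0.986, -0.001, 0.001]
force: [0.8, -0.5, 0.3]
finger_gap: 0.0938
t: 2.1
tcp_pos: [0.4722, -0.3547, 0.2039]
tcp_rot: [0.418, 0.908, -0.0, -0.0]
force: [1.1, -0.3, 0.1]
finger_gap: 0.094
t: 2.6
tcp_pos: [0.4715, -0.3504, 0.205]
tcp_rot: [0.637, 0.771, 0.0, -0.0]
force: [-0.1, 0.6, 0.6]
finger_gap: 0.094
2.6 [ 0.47145387 -0.35040212  0.204999  ] 0.18862252726494017 [-6.31970683e-04  6.73333669e-04 -9.99999574e-01] [-7.57618024e-01  2.95396280e-01  1.47798717e+00  5.60093070e-05
  1.36913102e+00 -9.46251603e-01]
[-9.22430516e-03  4.03417560e-04  4.83322824e-01]
```

```bash
python3 -m handwheel '[-0.009,0,0.45,0.22,1,-0.009,0,0.45,0.22,1,-0.009,0,0.45,0.22,1,-0.009,0,0.45,0.22,1,-0.009,0,0.45,0.22,0.2,-0.009,0,0.45,0.22,0.2]'
python3 - <<'E'
from h import *
crop("top",340,200,460,290,5,"g1.png");crop("side",220,230,360,370,4,"g1s.png")
print(rows([.472,-.353,.008]))
E
```

```text
t: 3.1
tcp_pos: [0.4728, -0.3536, 0.0712]
tcp_rot: [0.681, 0.732, 0.0, 0.0]
force: [0.1, 0.0, 0.1]
finger_gap: 0.0839
[ 0.00678    -0.00664041  0.21685304]
```

View pics/g1.png

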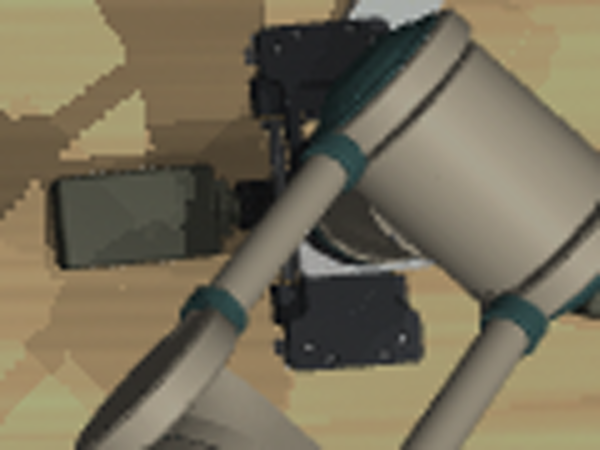

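View pics/g1s.png

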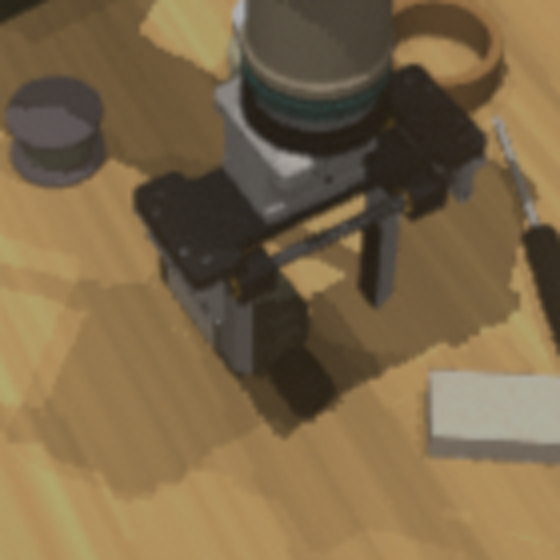

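The side view shows the fingers straddling the cap at about (315,365), with no contact with anything else. I'm lowering and closing on the cap.

```bash
python3 -m handwheel '[0.003,-0.003,0.21,0,0.1,0.003,-0.003,0.21,0,0.1,0.003,-0.003,0.21,0,0.1,0.003,-0.003,0.21,0,-0.2]'
python3 -m handwheel '[0,0,0,0,-1,0,0,0,0,-1,0,0,0,0,-1,0,0,0,0,-1,0,0,0,0,-1,0,0,0,0,-1]'
python3 - <<'E'
from h import *
# arc: about base edge, tool-frame shifts. u=along bottle
o=get_obs();r=R.from_quat(o['tcp_rot']);y=-1.4976;u=np.array([np.cos(y),np.sin(y),0])
for a in range(0,91,10):
    t=np.radians(a);g0=np.array([.122,.019]);g=np.array([np.cos(t)*g0[0]-np.sin(t)*g0[1],np.sin(t)*g0[0]+np.cos(t)*g0[1]])-g0
    print(a,(r.inv().apply(u*g[0]+[0,0,g[1]])/.3).round(3))
E
```

```text
t: 3.53
tcp_pos: [0.4719, -0.3529, 0.0087]
tcp_rot: [0.681, 0.732, 0.0, 0.001]
force: [-0.2, -0.2, 1.2]
finger_gap: 0.0492
t: 4.03
tcp_pos: [0.4725, -0.3537, 0.0088]
tcp_rot: [0.681, 0.732, -0.0, 0.002]
force: [0.4, -2.0, 6.0]
finger_gap: 0.0275
0 [0. 0. 0.]
10 [ 0.017  0.    -0.07 ]
20 [ 0.046  0.    -0.135]
30 [ 0.086  0.    -0.195]
40 [ 0.135  0.    -0.247]
50 [ 0.193  0.    -0.289]
60 [ 0.257  0.    -0.321]
70 [ 0.326  0.    -0.341]
80 [ 0.397  0.    -0.349]
90 [ 0.469  0.    -0.345]
```

```bash
python3 -m handwheel '[0.008,0,-0.035,0,-1,0.017,0,-0.07,0,-1,0.030,0,-0.10,0,-1,0.046,0,-0.135,0,-1,0.065,0,-0.165,0,-1,0.086,0,-0.195,0,-1,0.086,0,-0.195,0,-1]'
python3 - <<'E'
from h import *
crop("side",220,230,360,370,4,"g2s.png");print(get_obs()['force'],get_obs()['moment'])
E
```

```text
t: 4.62
tcp_pos: [0.47, -0.3256, 0.0682]
tcp_rot: [0.681, 0.732, 0.0, 0.001]
force: [0.5, -0.4, -1.9]
finger_gap: 0.0276
[-0.82034465  0.52762885 -1.2627863 ] [-0.14868238 -0.03222416 -0.01994767]
```

View pics/g2s.png

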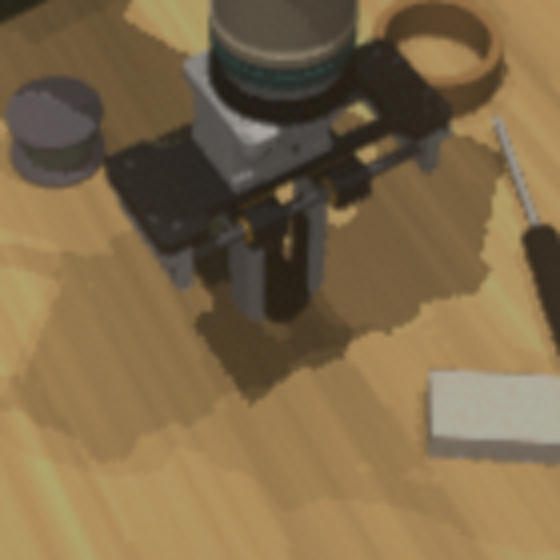

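```bash
python3 - <<'E'
from h import *
crop("top",320,190,460,290,5,"g2.png")
for i in range(3): print(get_obs()['force'],get_obs()['moment']); get_image("top")
E
```

```text
[-0.09294498  0.78030414 -0.84436252] [-0.10157845 -0.00145928  0.01785954]
[ 0.36979331 -0.52580782 -1.58480255] [-0.20596917  0.00923606 -0.00499453]
[-0.19389373  1.41742453 -1.32007553] [-0.19026321  0.02370385  0.00711288]
```

View pics/g2.png

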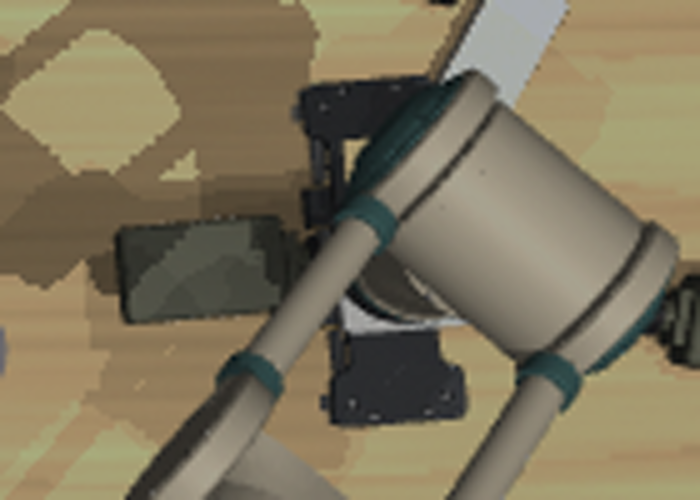

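The top view shows the bottle lifted rigidly, still horizontal, with its base at about (344,243). The grip friction holds it against rotation. I'll lower it again and ease the finger target toward the cap width so it can pivot.

```bash
python3 -m handwheel '[-0.03,0,0.06,0,-1,-0.056,0,0.125,0,-1,-0.056,0,0.125,0,-0.6,-0.056,0,0.125,0,-0.5,-0.056,0,0.125,0,-0.5,-0.056,0,0.125,0,-0.5]'
python3 - <<'E'
from h import *
for i in range(4): o=get_obs();print(o['finger_gap'],o['force'],o['moment']); get_image("top")
E
python3 -m handwheel '[0,0,0,0,-0.46,0,0,0,0,-0.46,0,0,0,0,-0.46,0,0,0,0,-0.46]'
python3 - <<'E'
from h import *
for i in range(4): o=get_obs();print(o['finger_gap'],o['force'],o['moment']); get_image("top")
E
```

```text
t: 5.37
tcp_pos: [0.471, -0.3434, 0.0292]
tcp_rot: [0.681, 0.732, 0.0, 0.0]
force: [-0.1, 0.0, -1.7]
finger_gap: 0.0271
0.02711052376457147 [-0.07453069  0.02218754 -1.65019216] [-0.18087983  0.07473428  0.02799942]
0.027221249510681098 [-0.67722172  0.38543056 -1.91055229] [-0.16325354  0.05900428 -0.03470075]
0.02743686637837265 [ 0.03770407 -0.54906573 -1.35129682] [-0.20469466  0.06263426  0.00692166]
0.026902211519550214 [ 0.89911033 -0.04664241 -0.98957611] [-0.16501387  0.02286627  0.01953515]
t: 5.9
tcp_pos: [0.4706, -0.3433, 0.0285]
tcp_rot: [0.681, 0.732, 0.0, 0.0]
force: [1.0, -0.0, -1.6]
finger_gap: 0.0271
0.027133275255799665 [ 1.01861244 -0.0035946  -1.57122313] [-0.16692764  0.05363732  0.00843252]
0.02729221859071389 [ 0.19783426  0.08785422 -0.70612464] [-0.1714218   0.05195483 -0.01356048]
0.0270985061779637 [-0.51108535 -0.2916664  -1.31657805] [-0.18437219  0.01087962  0.00065226]
0.02727140710063874 [ 0.15123176  0.09862076 -1.79618078] [-0.1395525  -0.00882108  0.03986658]
```

```bash
for i in 1; do python3 -m handwheel '[0,0,0,0,-0.44,0,0,0,0,-0.44,0,0,0,0,-0.44]'; done
python3 - <<'E'
from h import *
for i in range(4): o=get_obs();print(o['finger_gap'],o['force'],o['moment']); get_image("top")
E
python3 -m handwheel '[0,0,0,0,-0.43,0,0,0,0,-0.43,0,0,0,0,-0.43]'
python3 - <<'E'
from h import *
for i in range(4): o=get_obs();print(o['finger_gap'],o['force'],o['moment']); get_image("top")
E
```

```text
t: 6.35
tcp_pos: [0.4706, -0.3433, 0.0284]
tcp_rot: [0.681, 0.732, 0.0, -0.0]
force: [0.7, -0.3, -0.9]
finger_gap: 0.0269
0.026857119048089358 [ 0.66363319 -0.33339422 -0.91127113] [-0.15971186  0.03487398 -0.0148845 ]
0.02729829945108459 [ 0.20080356 -0.28338289 -0.90859996] [-0.14430304  0.02851359 -0.00245441]
0.027243852845095208 [-0.05444818 -0.41130783 -2.22988185] [-0.18152668  0.08488969  0.04062007]
0.027296902740259223 [ 0.65108074  0.1490062  -1.53288722] [-0.19819794  0.0313332   0.01883327]
t: 6.8
tcp_pos: [0.4706, -0.3434, 0.0284]
tcp_rot: [0.681, 0.732, 0.0, -0.0]
force: [-0.7, 0.4, -1.3]
finger_gap: 0.0275
0.02751673674971233 [-0.66548864  0.37786524 -1.31939301] [-0.16232755  0.05655253 -0.04990335]
0.02713331940871694 [-0.68786534 -0.09689564 -1.25292647] [-0.18645819  0.06248095 -0.03072057]
0.027419105502498518 [ 0.2620544  -0.25164205 -1.06956037] [-0.1639697   0.00371425 -0.00774782]
0.027150469308544943 [-0.51676122  0.29969388 -1.46585718] [-0.1676703   0.09333353 -0.00600738]
```

```bash
python3 -m handwheel '[-0.01,0,0.035,0,-0.43,-0.01,0,0.035,0,-0.42,-0.01,0,0.035,0,-0.42,-0.01,0,0.035,0,-0.42]'
python3 - <<'E'
from h import *
for i in range(4): o=get_obs();print(o['finger_gap'],o['force'],o['moment']); get_image("top")
E
python3 -m handwheel '[0,0,0,0,-0.415,0,0,0,0,-0.415,0,0,0,0,-0.415]'
python3 - <<'E'
from h import *
for i in range(4): o=get_obs();print(o['finger_gap'],o['force'],o['moment']); get_image("top")
E
```

```text
t: 7.33
tcp_pos: [0.4706, -0.3463, 0.0175]
tcp_rot: [0.681, 0.732, 0.0, -0.0]
force: [-0.3, 0.3, -1.5]
finger_gap: 0.0275
0.027462691640657764 [-0.26934962  0.29077087 -1.54494704] [-0.19443666  0.00593291  0.00117369]
0.027781791775426 [ 1.09741092 -0.0770715  -1.29871917] [-0.1974861  -0.00376915  0.01165614]
0.02750877361893033 [-0.08677924 -0.41532824 -2.25716134] [-0.12662183  0.0350251   0.01738095]
0.027732731878346552 [-0.34953402  0.23715323 -0.86739517] [-0.11160878  0.03935938 -0.0040417 ]
t: 7.78
tcp_pos: [0.4709, -0.3464, 0.0181]
tcp_rot: [0.681, 0.732, 0.0, 0.0]
force: [-0.7, 1.3, -0.6]
finger_gap: 0.0276
0.027614954029816858 [-0.7314629   1.31856492 -0.57398402] [-0.08227988  0.04073124 -0.02977345]
0.027428487681558904 [-0.65874927 -0.21420386 -1.70034954] [-0.09067324  0.01936859 -0.03605687]
0.027415706451330308 [ 0.20759625 -0.59910553 -1.37775161] [-0.09335286  0.03896242  0.03263348]
0.028035121079856912 [-0.1408845   0.28606025 -1.30930958] [-0.15240788  0.03609687 -0.03025235]
```

The moment has dropped from about -0.17 to about -0.10, so the bottle is starting to pivot. I'm raising along the arc with this light grip.

```bash
python3 -m handwheel '[0.009,0,-0.03,0,-0.415,0.018,0,-0.06,0,-0.415,0.026,0,-0.08,0,-0.415,0.036,0,-0.1,0,-0.415,0.036,0,-0.1,0,-0.415]'
python3 - <<'E'
from h import *
crop("top",320,190,460,290,5,"g3.png");
for i in range(4): o=get_obs();print(o['finger_gap'],o['force'],o['moment']); get_image("top")
E
```

```text
t: 8.4
tcp_pos: [0.4707, -0.3355, 0.0498]
tcp_rot: [0.681, 0.732, 0.0, 0.001]
force: [-0.4, 0.2, -0.8]
finger_gap: 0.0285
0.027745220476709204 [ 0.62866852  0.15553763 -0.04728553] [-0.19812315 -0.02335375 -0.05427827]
0.027841903877692104 [-0.15728523 -1.04072959  1.0579497 ] [-0.19242443 -0.08044405  0.00722246]
0.027918340113040667 [ 0.11419269 -0.4661501   0.03604993] [-0.17642345 -0.06107872 -0.09521144]
0.027628614167154234 [ 0.51967431 -0.98815823 -0.19013894] [-0.23339004 -0.06441106 -0.00318203]
```

View pics/g3.png

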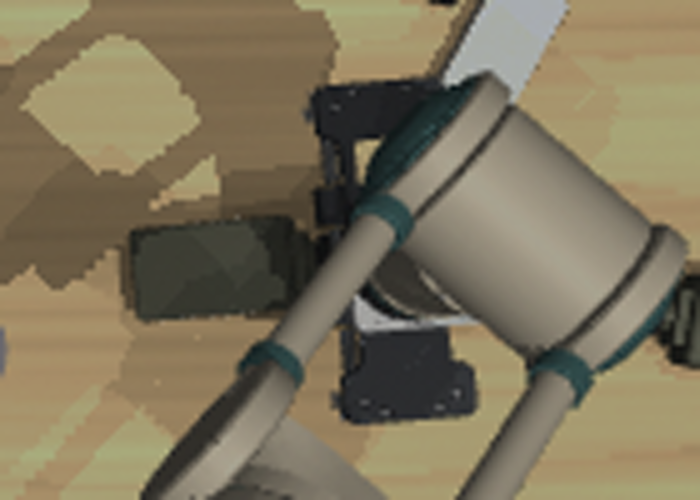

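```bash
python3 - <<'E'
from h import *
crop("side",230,230,350,350,5,"g3s.png");
for i in range(4): o=get_obs();print(o['finger_gap'],o['force'],o['moment']); get_image("top")
E
```

```text
0.02750254092151834 [-0.29028883  0.0428335  -0.34255275] [-0.14591729 -0.04691305 -0.00488866]
0.027545049580646557 [0.72782873 0.29583944 0.33519736] [-0.14942693 -0.04261421 -0.11775537]
0.027801790003904432 [-0.22023928 -0.68539472  1.2438659 ] [-0.20100756 -0.01814785 -0.07279034]
0.02708269847729377 [ 0.62337055 -1.53429475  0.32788368] [-0.18318263 -0.04426021  0.00076121]
```

View pics/g3s.png

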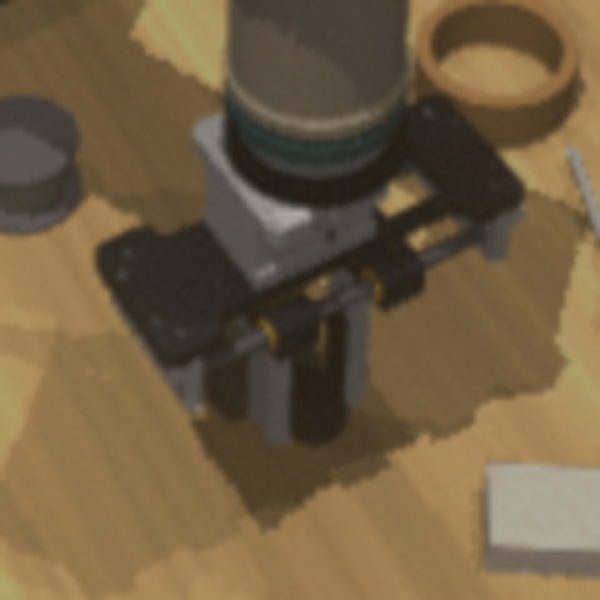

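```bash
python3 - <<'E'
from h import *
o=get_obs();t=o['tcp_pos'];g=t+[0,0,.010];y=-1.4976;u=np.array([np.cos(y),np.sin(y),0]);z=np.array([0,0,1.]);
w=np.array([-u[1],u[0],0])
for a in (0,10,20,25,30):
    A=np.radians(a);ax=u*np.cos(A)+z*np.sin(A);n=-u*np.sin(A)+z*np.cos(A)
    b=g-ax*.122
    P=lambda q:((proj("top",q)-[320,190])*5).round(0)
    print(a,"lowest z",(b-n*.019)[2].round(3),"base top edge",P(b+n*.019),"bot edge",P(b-n*.019),"shoulder top",P(b+ax*.092+n*.019))
E
```

```text
0 lowest z 0.039 base top edge [139. 271.] bot edge [132. 273.] shoulder top [302. 258.]
10 lowest z 0.018 base top edge [133. 273.] bot edge [137. 273.] shoulder top [296. 258.]
20 lowest z -0.002 base top edge [133. 273.] bot edge [148. 273.] shoulder top [291. 259.]
25 lowest z -0.011 base top edge [135. 273.] bot edge [156. 272.] shoulder top [289. 259.]
30 lowest z -0.02 base top edge [139. 273.] bot edge [165. 272.] shoulder top [288. 259.]
```

The tip geometry matches a tilt of about 15–20° with the base edge on the deck: in the crop, the base top edge is at x≈133 and the shoulder at 295. I'm continuing the arc.

```bash
python3 -m handwheel '[0.02,0,-0.03,0,-0.415,0.04,0,-0.06,0,-0.415,0.062,0,-0.088,0,-0.415,0.089,0,-0.112,0,-0.415,0.118,0,-0.135,0,-0.415,0.147,0,-0.154,0,-0.415,0.147,0,-0.154,0,-0.415]'
python3 - <<'E'
from h import *
crop("top",320,190,460,290,5,"g4.png");crop("side",230,210,350,330,5,"g4s.png")
for i in range(3): o=get_obs();print(o['finger_gap'],o['force'],o['moment']); get_image("top")
E
```

```text
t: 9.48
tcp_pos: [0.4669, -0.2896, 0.0957]
tcp_rot: [0.681, 0.732, 0.0, 0.0]
force: [0.1, -0.2, -0.4]
finger_gap: 0.0278
0.027685127611425466 [ 0.18269641  0.07122031 -1.4776502 ] [-0.1274064  -0.01135756  0.02140832]
0.027976575744960014 [-0.22104687  0.60467309 -1.36236201] [-0.09688995  0.09872078  0.0451076 ]
0.028034894542492875 [-0.30622027  0.16919813 -1.45948265] [-0.14260227  0.09252249  0.00275967]
```

View pics/g4.png

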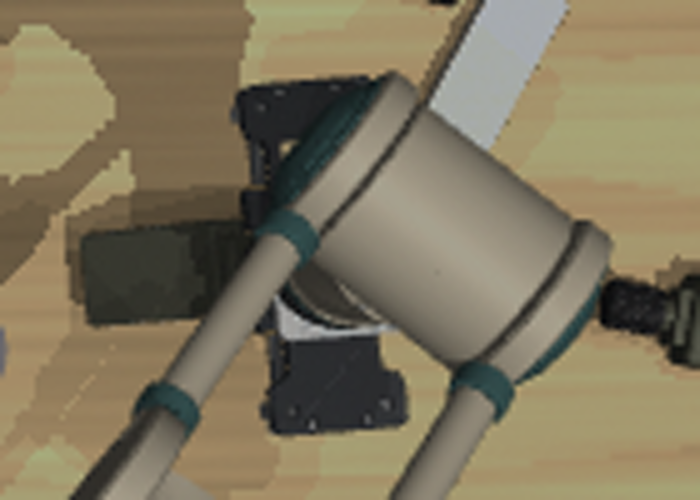

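View pics/g4s.png

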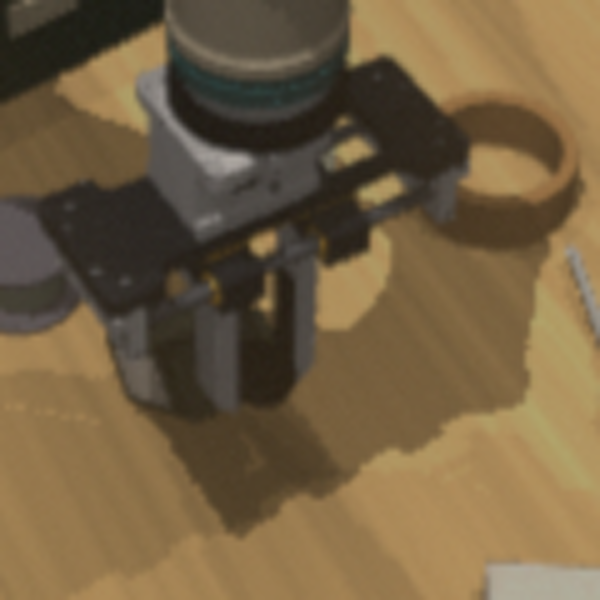

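```bash
cat > tilt.py <<'E'
from h import *
import sys
o=get_obs();t=o['tcp_pos'];g=t+[0,0,.010];y=-1.4976;u=np.array([np.cos(y),np.sin(y),0]);z=np.array([0,0,1.])
print('gap',o['finger_gap'],o['force'].round(2),o['moment'].round(3))
for a in range(0,91,10):
    A=np.radians(a);ax=u*np.cos(A)+z*np.sin(A);n=-u*np.sin(A)+z*np.cos(A)
    b=g-ax*.122
    P=lambda q:((proj("top",q)-[320,190])*5).round(0)
    print(a,"lowest z",(b-n*.019)[2].round(3),"base top",P(b+n*.019),"bot",P(b-n*.019),"shoulder top",P(b+ax*.092+n*.019))
E
python3 -m handwheel '[0,0,0,0,-0.41,0,0,0,0,-0.41,0,0,-0.015,0,-0.41,0,0,0,0,-0.41]'; python3 tilt.py
python3 - <<'E'
from h import *
crop("top",300,190,440,290,5,"g5.png")
E
```

```text
t: 10.07
tcp_pos: [0.468, -0.2937, 0.0958]
tcp_rot: [0.681, 0.732, -0.001, 0.002]
force: [-0.8, -4.3, 6.7]
finger_gap: 0.0277
gap 0.027689476964632254 [-0.81 -4.29  6.69] [-0.921  0.38   0.083]
0 lowest z 0.087 base top [ 72. 274.] bot [ 66. 276.] shoulder top [240. 260.]
10 lowest z 0.066 base top [ 66. 275.] bot [ 72. 276.] shoulder top [234. 261.]
20 lowest z 0.046 base top [ 67. 276.] bot [ 84. 275.] shoulder top [229. 261.]
30 lowest z 0.028 base top [ 74. 276.] bot [102. 274.] shoulder top [226. 262.]
40 lowest z 0.013 base top [ 88. 275.] bot [125. 273.] shoulder top [225. 262.]
50 lowest z 0.0 base top [107. 274.] bot [152. 271.] shoulder top [225. 262.]
60 lowest z -0.009 base top [131. 272.] bot [183. 269.] shoulder top [228. 262.]
70 lowest z -0.015 base top [159. 270.] bot [216. 266.] shoulder top [233. 262.]
80 lowest z -0.018 base top [190. 268.] bot [251. 263.] shoulder top [239. 261.]
90 lowest z -0.016 base top [224. 265.] bot [287. 260.] shoulder top [247. 261.]
```

View pics/g5.png

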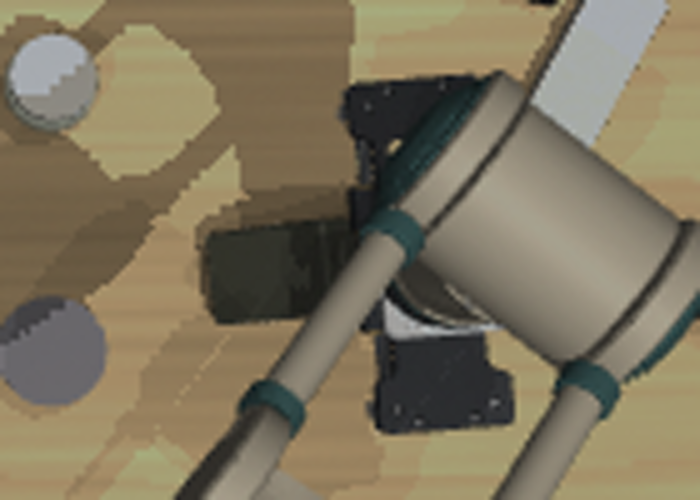

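The base edge is now at crop x≈205 (105 in the earlier frame), which matches the 50° line with the base on the deck. I'm continuing to upright.

```bash
python3 tilt.py | head -1; python3 tilt.py | head -1
python3 -m handwheel '[0.03,0,-0.018,0,-0.41,0.064,0,-0.032,0,-0.41,0.098,0,-0.043,0,-0.41,0.133,0,-0.052,0,-0.41,0.168,0,-0.056,0,-0.41,0.204,0,-0.06,0,-0.41,0.204,0,-0.06,0,-0.41]'; python3 tilt.py
python3 - <<'E'
from h import *
crop("top",300,190,440,290,5,"g6.png")
crop("side",210,190,350,330,5,"g6s.png")
E
```

```text
gap 0.02767318888235068 [-1.77 -3.34  5.  ] [-0.783  0.263  0.035]
gap 0.02767318888235068 [-1.77 -3.34  5.  ] [-0.783  0.263  0.035]
t: 10.7
tcp_pos: [0.4621, -0.2275, 0.1124]
tcp_rot: [0.681, 0.732, 0.001, -0.001]
force: [-1.0, -0.4, 2.9]
finger_gap: 0.0278
gap 0.027830553410343774 [-0.98 -0.35  2.92] [ 0.021  0.109 -0.049]
0 lowest z 0.103 base top [-49. 286.] bot [-51. 287.] shoulder top [122. 271.]
10 lowest z 0.083 base top [-53. 287.] bot [-44. 287.] shoulder top [115. 272.]
20 lowest z 0.063 base top [-50. 287.] bot [-30. 286.] shoulder top [111. 272.]
30 lowest z 0.045 base top [-41. 287.] bot [-10. 285.] shoulder top [108. 273.]
40 lowest z 0.029 base top [-26. 286.] bot [ 14. 283.] shoulder top [108. 273.]
50 lowest z 0.017 base top [ -5. 285.] bot [ 42. 281.] shoulder top [109. 273.]
60 lowest z 0.007 base top [ 20. 283.] bot [ 74. 279.] shoulder top [112. 273.]
70 lowest z 0.001 base top [ 49. 281.] bot [108. 276.] shoulder top [117. 273.]
80 lowest z -0.001 base top [ 81. 278.] bot [143. 273.] shoulder top [124. 272.]
90 lowest z 0.0 base top [116. 276.] bot [180. 270.] shoulder top [132. 272.]
```

View pics/g6.png

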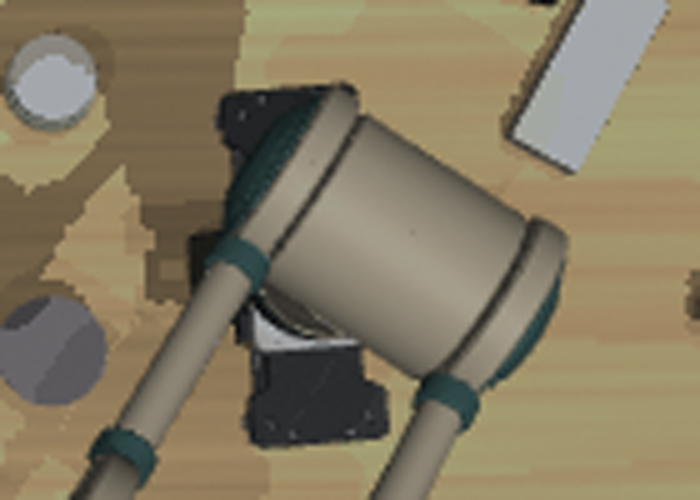

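View pics/g6s.png

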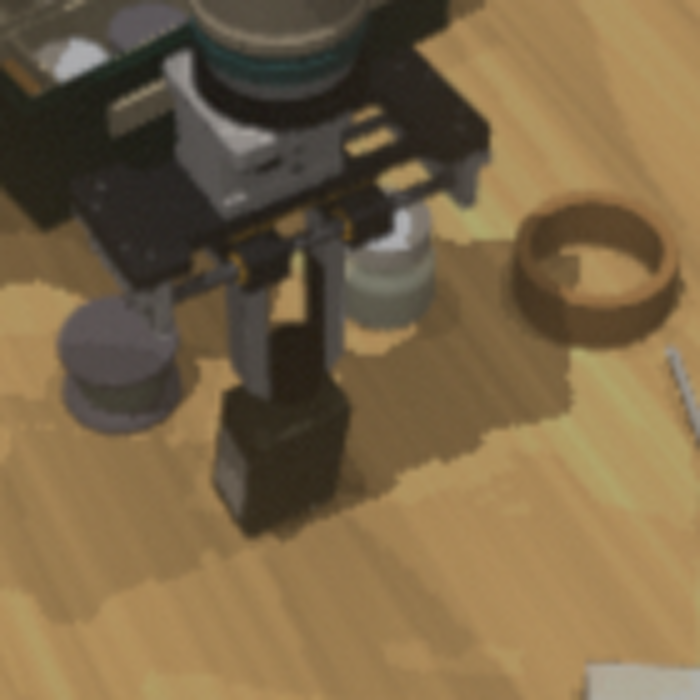

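```bash
cat > ov.py <<'E'
from h import *
import sys
a=float(sys.argv[1]);dy=float(sys.argv[2]);name=sys.argv[3]
o=get_obs();t=o['tcp_pos'];y=-1.4976;u=np.array([np.cos(y),np.sin(y),0]);z=np.array([0,0,1.]);w=np.array([-u[1],u[0],0])
A=np.radians(a);ax=u*np.cos(A)+z*np.sin(A);n=-u*np.sin(A)+z*np.cos(A)
g=np.array([t[0],t[1],.122])+u*dy
# lowest corner on deck
b=g-ax*.122; b[2]-=min((b-n*.019)[2],(b+n*.019)[2])
im=get_image("side")[...,::-1].copy();x0,y0,f=210,190,5
im=cv2.resize(im[190:330,210:350],None,fx=5,fy=5,interpolation=cv2.INTER_CUBIC)
def P(q): return tuple(int(v) for v in ((proj("side",q)-[x0,y0])*f))
for s in(0,.092):
  for i,j in((1,1),(1,-1),(-1,-1),(-1,1)):
    cv2.circle(im,P(b+ax*s+n*.019*i+w*.027*j),4,(0,255,0) if s else (0,0,255),-1)
cv2.circle(im,P(b+ax*.138),4,(255,255,0),-1)
cv2.imwrite("pics/"+name,im)
E
python3 ov.py 90 0 o1.png
```

```text
(no output)
```

View pics/o1.png

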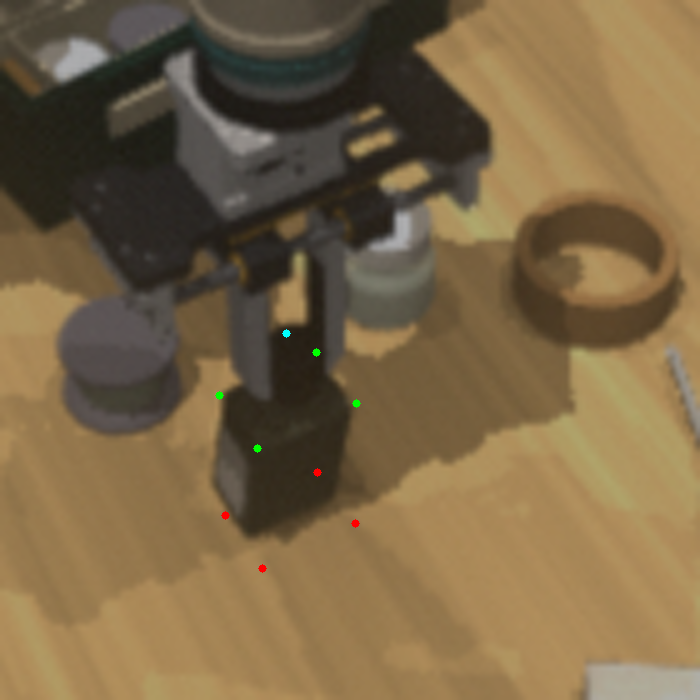

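```bash
python3 ov.py 72 0 o2.png
```

```text
(no output)
```

View pics/o2.png

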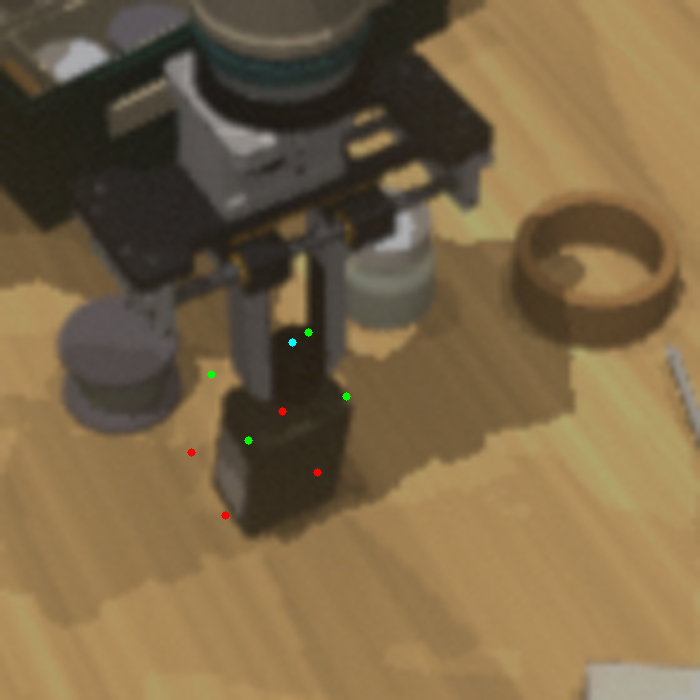

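Comparing with the projected models, the real tilt is about 81°. It needs about 9° more, roughly 20 mm along tool +x.

```bash
python3 -m handwheel '[0.02,0,-0.003,0,-0.41,0.04,0,-0.003,0,-0.41,0.055,0,-0.002,0,-0.41,0.064,0,0,0,-0.41,0.064,0,0,0,-0.41,0.064,0,0,0,-0.41]'; python3 ov.py 90 0 o3.png
```

```text
t: 11.4
tcp_pos: [0.4609, -0.2111, 0.1121]
tcp_rot: [0.681, 0.732, -0.0, -0.0]
force: [-1.4, 1.1, 1.5]
finger_gap: 0.0278
```

View pics/o3.png

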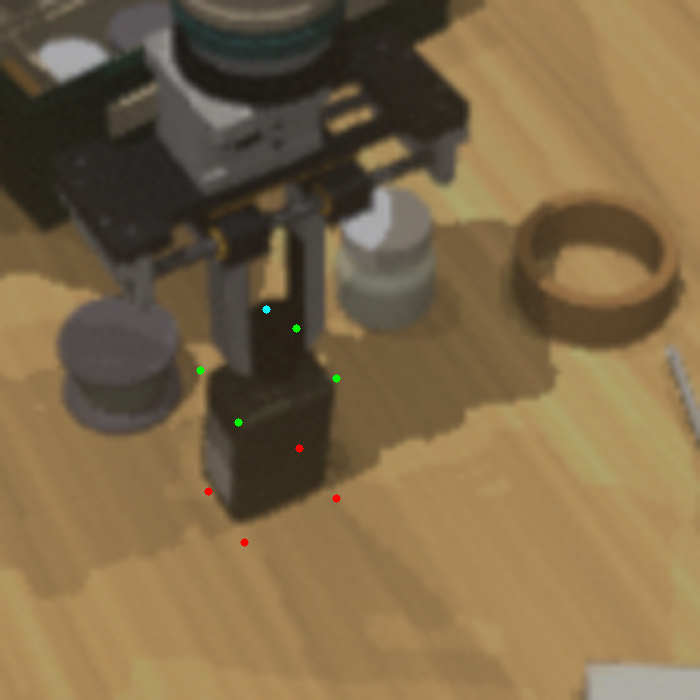

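```bash
python3 - <<'E'
from h import *
im=get_image("side")
c=cv2.resize(im[225:310,235:300,::-1],None,fx=9,fy=7,interpolation=cv2.INTER_LANCZOS4).astype(float)
c=cv2.resize(im[225:310,235:300,::-1],None,fx=7,fy=7,interpolation=cv2.INTER_LANCZOS4).astype(float)
c=255*(np.clip(c/130,0,1))**.6
cv2.imwrite("pics/e1.png",c)
o=get_obs();print(o['force'],o['moment'])
E
```

```text
[-0.50114707 -0.6518672   2.62055346] [0.00396334 0.26184983 0.04252688][ WARN:0@1.796] global loadsave.cpp:1063 imwrite_ Unsupported depth image for selected encoder is fallbacked to CV_8U.
```

View pics/e1.png

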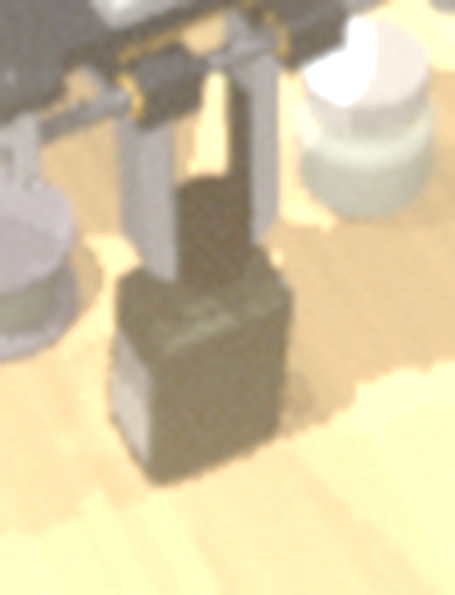

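```bash
cat > fit.py <<'E'
from h import *
from scipy.optimize import least_squares
def fit(obs,y=-1.4976,free=True):
    # obs: dict (s,i,j)->pixel ; s 0/1 base/top of body; i n side; j w side
    def model(p):
        u=np.array([np.cos(y+p[4]),np.sin(y+p[4]),0]);z=np.array([0,0,1.]);w=np.array([-u[1],u[0],0])
        A=p[3];ax=u*np.cos(A)+z*np.sin(A);n=-u*np.sin(A)+z*np.cos(A);b=p[:3]
        return b,ax,n,w
    def f(p):
        b,ax,n,w=model(p)
        return np.concatenate([proj("side",b+ax*.092*s+n*.019*i+w*.027*j)-q for (s,i,j),q in obs.items()]+[[p[4]*5]])
    r=least_squares(f,[.461,-.21,0,1.4,0]);b,ax,n,w=model(r.x)
    print("base",b.round(4),"tilt",np.degrees(r.x[3]),"dyaw",np.degrees(r.x[4]),"res",np.abs(r.fun).max().round(2),"low z",(b-n*.019)[2],(b+n*.019)[2],"cap c",(b+ax*.122).round(4))
E
python3 - <<'E'
from fit import *
e=lambda x,y:np.array([235+x/7,225+y/7])
y=-1.4976;u=np.array([np.cos(y),np.sin(y),0]);w=np.array([-u[1],u[0],0]);print(w)
# front corner: -n side(i=-1 => +u => -y), which j projects lowest? print
for i in(1,-1):
  for j in(1,-1): print(i,j,proj("side",np.array([.461,-.211,0])-u*.019*i+w*.027*j))
for j in (1,-1):
  fit({(1,-1,-j):e(160,350),(0,-1,-j):e(158,482),(1,1,-j):e(118,290),(0,1,-j):e(115,425),(1,-1,j):e(290,295),(0,-1,j):e(280,432)})
E
```

```text
[0.99732234 0.07313098 0.        ]
1 1 [269.87656091 279.74904051]
1 -1 [251.63069548 288.15041999]
-1 1 [277.35333643 289.70461272]
-1 -1 [258.84959781 298.46069616]
base [ 0.4978 -0.1188 -0.1103] tilt 85.28790648799578 dyaw 0.7202517732942488 res 0.95 low z -0.11185583123438295 -0.10873417422554241 cap c [ 0.4986 -0.1288  0.0113]
base [ 0.5178 -0.0881 -0.1638] tilt -6.949966025518344 dyaw 152.59561906454326 res 13.32 low z -0.18266084779918093 -0.1449400643318043 cap c [ 0.5655  0.0232 -0.1786]
```

```bash
sed -i 's/\[\[p\[4\]\*5\]\]/[[p[4]*5],((b+ax*.122)-tc)*[400,400,200]]/; s/def fit(obs,/def fit(obs,tc,/' fit.py; python3 - <<'E'
from fit import *
e=lambda x,y:np.array([235+x/7,225+y/7]);j=1
tc=get_obs()['tcp_pos']+[0,0,.01]
fit({(1,-1,-j):e(160,350),(0,-1,-j):e(158,482),(1,1,-j):e(118,290),(0,1,-j):e(115,425),(1,-1,j):e(290,295),(0,-1,j):e(280,432)},tc)
E
```

```text
base [ 0.4619 -0.1978 -0.0039] tilt 82.99561624841826 dyaw 0.8969632018377627 res 2.33 low z -0.006208290147049175 -0.0015743693684851733 cap c [ 0.4632 -0.2126  0.1172]
```

Fit: tilt about 83° with the base on the deck, inside the stable range. I'm easing the grip so it settles flat.

```bash
python3 -m handwheel '[0.02,0,0,0,-0.41,0.03,0,0,0,-0.405,0.03,0,0,0,-0.4,0.03,0,0,0,-0.39,0.03,0,0,0,-0.38]'; python3 - <<'E'
from h import *
im=get_image("side")
c=cv2.resize(im[225:310,235:300,::-1],None,fx=7,fy=7,interpolation=cv2.INTER_LANCZOS4).astype(float)
cv2.imwrite("pics/e2.png",(255*(np.clip(c/130,0,1))**.6).astype(np.uint8))
o=get_obs();print(o['force'],o['moment'],o['finger_gap'])
E
```

```text
t: 11.92
tcp_pos: [0.4606, -0.2024, 0.1121]
tcp_rot: [0.681, 0.732, 0.0, 0.0]
force: [-0.3, 0.3, 0.9]
finger_gap: 0.0291
[-0.54747533 -1.18248123 -0.41801476] [-0.04466556  0.05354464 -0.0353572 ] 0.02887871007767352
```

View pics/e2.png

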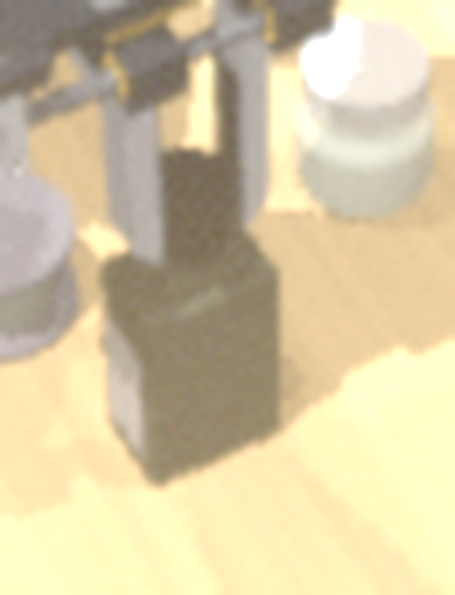

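It looks upright, with its front edge about 23 px long against a predicted 24. I'm opening, rising clear and looking again.

```bash
python3 -m handwheel '[0,0,0,0,-0.2,0,0,0,0,0,0,0,-0.1,0,0,0,0,-0.2,0,0,0,0,-0.3,0,0,0,0,-0.3,0,0]'; python3 - <<'E'
from h import *
im=get_image("side")
c=cv2.resize(im[225:310,235:300,::-1],None,fx=7,fy=7,interpolation=cv2.INTER_LANCZOS4).astype(float)
cv2.imwrite("pics/e3.png",(255*(np.clip(c/130,0,1))**.6).astype(np.uint8))
crop("top",300,190,440,290,5,"g7.png")
E
```

```text
t: 12.47
tcp_pos: [0.4638, -0.2045, 0.2079]
tcp_rot: [0.681, 0.732, 0.001, 0.006]
force: [0.0, -0.4, 1.8]
finger_gap: 0.0469
```

View pics/e3.png

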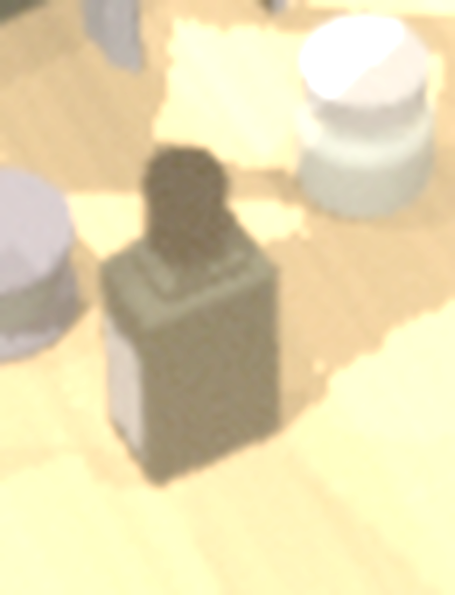

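View pics/g7.png

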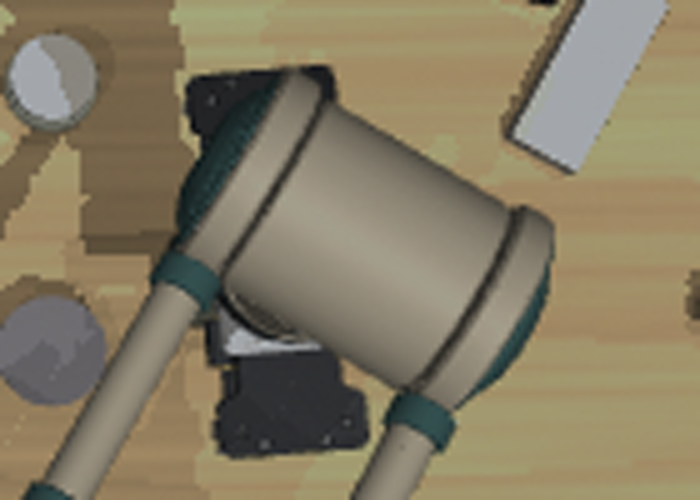

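The bottle stands free on the deck, with its cap top at about side (261,248) and its base front corner at about (257.5,294). I'm fitting its pose.

```bash
python3 - <<'E'
from h import *
from scipy.optimize import least_squares
e=lambda x,y:np.array([235+x/7,225+y/7])
obs={(0,-1,-1):e(158,482),(1,-1,-1):e(145,328),(1,1,-1):e(103,272),(0,1,-1):e(113,425),(1,-1,1):e(277,268),(0,-1,1):e(277,428)}
def f(p):
    u=np.array([np.cos(p[2]),np.sin(p[2]),0]);w=np.array([-u[1],u[0],0]);b=np.array([p[0],p[1],0])
    return np.concatenate([proj("side",b+[0,0,.092*s]-u*.019*i+w*.027*j)-q for(s,i,j),q in obs.items()])
r=least_squares(f,[.461,-.2,-1.5]);print(r.x,r.fun.round(1))
print("cap from side",pz("side",*e(186,170),.138))
print(proj("side",[r.x[0],r.x[1],.138]),e(186,170))
E
python3 -m handwheel '[-0.3,0,-0.2,0.2,0,-0.3,0,-0.2,0.2,0,-0.45,0,-0.2,0.2,0,-0.6,0,-0.2,0.2,0,-0.6,0,-0.2,0.2,0,-0.6,0,-0.2,0.2,0]'
python3 - <<'E'
from h import *
crop("top",300,190,440,290,5,"g8.png")
E
```

```text
[ 0.46076512 -0.20122718 -1.46520824] [-0.1  2.   0.6 -0.1 -1.3 -2.1 -1.2  0.1  0.9 -0.7  1.   0.6]
cap from side [ 0.46084297 -0.20176919  0.138     ]
[261.4444928  249.14759319] [261.57142857 249.28571429]
t: 13.07
tcp_pos: [0.4729, -0.3877, 0.2594]
tcp_rot: [0.72, 0.694, -0.001, -0.0]
force: [0.7, -0.3, 0.1]
finger_gap: 0.0471
```

View pics/g8.png

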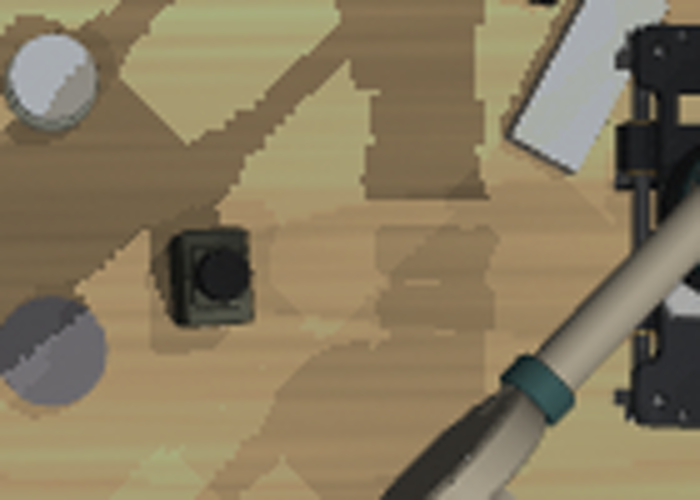

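```bash
python3 - <<'E'
from h import *
k=lambda x,y:(300+x/5,190+y/5)
print(pz("top",*k(223,274),.138))
a,b=pz("top",*k(247,230),.092),pz("top",*k(253,322),.092);d=a-b;print(np.arctan2(d[1],d[0]),np.linalg.norm(d))
a,b=pz("top",*k(172,240),.0),pz("top",*k(178,323),.0);d=a-b;print(np.arctan2(d[1],d[0]),np.linalg.norm(d))
o=get_obs();r=R.from_quat(o['tcp_rot']).as_matrix();print(np.arctan2(r[1,1],r[0,1]),rows([.461,-.202,.25]),o['joints'])
E
```

```text
[ 0.45844166 -0.19860656  0.138     ]
0.04352967732947606 0.05119778561861803
0.053117526102412195 0.049167520870977914
-0.03648375560531498 [ 0.60567503 -0.06065153  0.03262443] [-7.96693219e-01  3.06960314e-01  1.32836529e+00 -2.92266336e-04
  1.51000570e+00 -7.60187720e-01]
```

```bash
python3 - <<'E'
from h import *
print(rows([.460,-.2005,.175]),rows([.460,-.2005,.110]))
E
python3 -m handwheel '[0.3,-0.03,0,0,0.2,0.61,-0.057,0.1,0,0.2,0.61,-0.057,0.2,0,0.2,0.61,-0.057,0.28,0,0.2,0.61,-0.057,0.28,0,0.2,0.61,-0.057,0.28,0,0.2,0.61,-0.057,0.28,0,0.2,0.61,-0.057,0.28,0,0.2]'
python3 - <<'E'
from h import *
print(rows([.460,-.2005,.110]),rows([.460,-.2005,.175]))
E
```

```text
[ 0.60995889 -0.06343741  0.28264443] [ 0.60944652 -0.06280682  0.49930957]
t: 13.78
tcp_pos: [0.4624, -0.1981, 0.1781]
tcp_rot: [0.718, 0.696, -0.0, 0.0]
force: [-0.1, -0.3, 0.7]
finger_gap: 0.0562
[-0.00817026 -0.00777924  0.22715037] [-0.00823138 -0.00776543  0.01048372]
```

```bash
python3 -m handwheel '[-0.008,-0.007,0.05,0,0,-0.008,-0.007,0.15,0,0,-0.008,-0.007,0.22,0,0,-0.008,-0.007,0.22,0,0]'
python3 - <<'E'
from h import *
im=get_image("side")
c=cv2.resize(im[205:310,225:310,::-1],None,fx=6,fy=6,interpolation=cv2.INTER_LANCZOS4).astype(float)
cv2.imwrite("pics/e4.png",(255*(np.clip(c/130,0,1))**.6).astype(np.uint8)); print(get_obs()['tcp_pos'],get_obs()['force'])
E
```

```text
t: 14.12
tcp_pos: [0.4586, -0.2011, 0.1096]
tcp_rot: [0.719, 0.695, -0.001, -0.002]
force: [-0.6, 0.4, -0.3]
finger_gap: 0.0471
[ 0.45978561 -0.20166399  0.11146689] [-0.84293215  0.20520503  0.90409015]
```

View pics/e4.png

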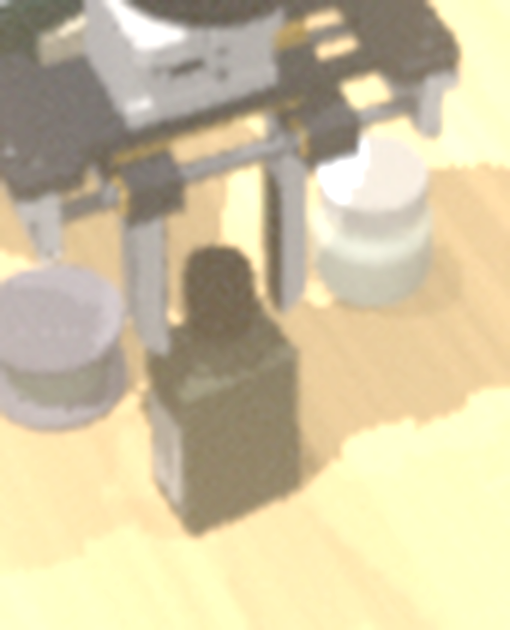

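The fingers straddle the cap evenly and the bottle stands square. I'm closing and lifting straight up.

```bash
python3 -m handwheel '[0,0,0,0,-0.3,0,0,0,0,-0.6,0,0,0,0,-1,0,0,0,0,-1,0,0,0,0,-1,0,0,0,0,-1]'
python3 -m handwheel '[0,0,-0.05,0,-1,0,0,-0.15,0,-1,0,0,-0.25,0,-1,0,0,-0.36,-0.4,-1,0,0,-0.45,-0.42,-1,0,0,-0.45,-0.42,-1,0,0,-0.45,-0.42,-1]'
python3 - <<'E'
from h import *
o=get_obs();r=R.from_quat(o['tcp_rot']).as_matrix();print(np.arctan2(r[1,1],r[0,1]),o['tcp_pos'],rows([.5845,.092,.245]))
E
```

```text
t: 14.67
tcp_pos: [0.4611, -0.2016, 0.1136]
tcp_rot: [0.719, 0.695, 0.0, 0.002]
force: [0.1, -1.0, 6.7]
finger_gap: 0.0275
t: 15.25
tcp_pos: [0.4607, -0.201, 0.2483]
tcp_rot: [0.638, 0.77, 0.0, 0.001]
force: [-0.3, -0.1, -1.8]
finger_gap: 0.027
0.18575584777347742 [ 0.46068565 -0.20103999  0.24830864] [0.88379388 0.58599075 0.01078294]
```

```bash
python3 -m handwheel '[0.08,0.05,0,0.2,-1,0.18,0.12,0,0.2,-1,0.29,0.19,0,0.2,-1,0.40,0.26,0,0.2,-1,0.51,0.34,0,0.2,-1,0.62,0.41,0,0.2,-1,0.73,0.48,0,0.2,-1,0.82,0.54,0,0.2,-1,0.884,0.586,0,0.2,-1,0.884,0.586,0,0.2,-1]'
python3 -m handwheel '[0,0,0,0,-1,0,0,0,0,-1,0,0,0,0,-1]'
python3 - <<'E'
from h import *
o=get_obs();r=R.from_quat(o['tcp_rot']).as_matrix();print(np.arctan2(r[1,1],r[0,1]),o['tcp_pos'],rows([.5845,.092,.245]))
crop("top",170,140,290,260,5,"p1.png");crop("side",170,90,320,230,5,"p1s.png")
E
```

```text
t: 16.08
tcp_pos: [0.5839, 0.0971, 0.2439]
tcp_rot: [0.676, 0.737, -0.0, -0.002]
force: [-0.0, -0.1, -1.4]
finger_gap: 0.0272
t: 16.33
tcp_pos: [0.5826, 0.0913, 0.2461]
tcp_rot: [0.678, 0.735, -0.001, -0.001]
force: [0.3, -0.0, -1.4]
finger_gap: 0.0277
0.08062718915525122 [0.58261814 0.09132965 0.24614428] [0.00172356 0.00644151 0.00379828]
```

View pics/p1.png

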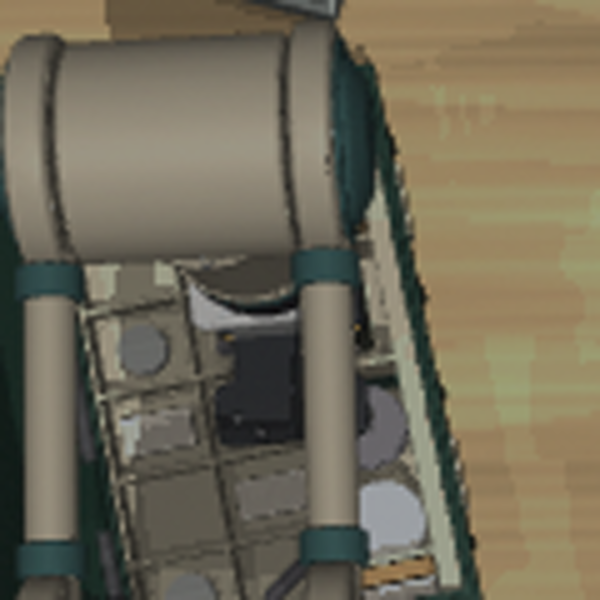

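View pics/p1s.png

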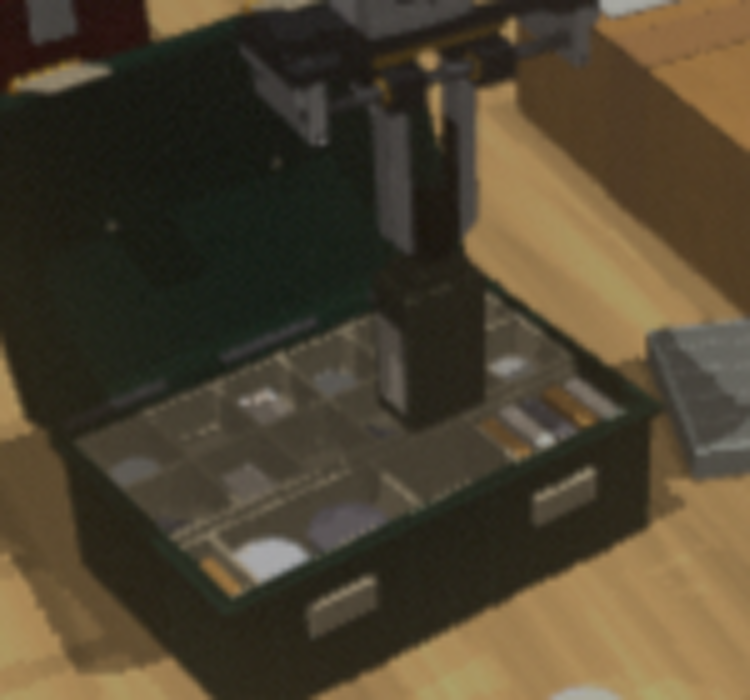

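```bash
cat > ov2.py <<'E'
from h import *
def rect(c,yaw,lx,ly,z):
    co,si=np.cos(yaw),np.sin(yaw);return [np.array([c[0]+co*a*lx/2-si*b*ly/2,c[1]+si*a*lx/2+co*b*ly/2,z]) for a,b in((1,1),(1,-1),(-1,-1),(-1,1))]
def draw(im,n,pts,x0,y0,f,col):
    P=np.array([((proj(n,p)-[x0,y0]+.5)*f) for p in pts]).astype(int);cv2.polylines(im,[P],True,col,1)
E
python3 - <<'E'
from ov2 import *
for n,x0,y0,x1,y1 in(("top",210,160,270,260),("side",190,120,320,210)):
    f=6;im=cv2.imread(f"pics/{n}0.png");im=cv2.resize(im[y0:y1,x0:x1],None,fx=f,fy=f,interpolation=cv2.INTER_CUBIC)
    im=np.clip(im.astype(float)*1.5,0,255).astype(np.uint8)
    c=[.5845,.092];draw(im,n,rect(c,1.754,.052,.068,.088),x0,y0,f,(0,0,255))
    draw(im,n,rect([.551,.1378],1.754,.190,.300,.1),x0,y0,f,(255,0,0))
    cv2.imwrite(f"pics/q_{n}.png",im)
im=cv2.resize(get_image("side")[90:230,170:320,::-1],None,fx=5,fy=5,interpolation=cv2.INTER_CUBIC)
im=np.clip(im.astype(float)*1.8,0,255).astype(np.uint8)
o=get_obs()['tcp_pos'];zb=o[2]-.1125
for dz in(0,.092): draw(im,"side",rect(o[:2],1.754,.038,.054,zb+dz),170,90,5,(0,0,255))
cv2.imwrite("pics/q_b.png",im)
E
```

```text
(no output)
```

View pics/q_top.png

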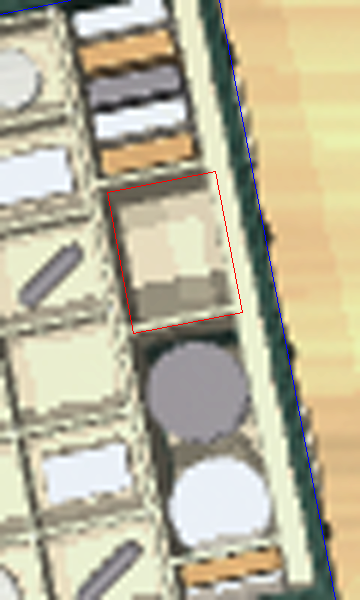

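View pics/q_side.png

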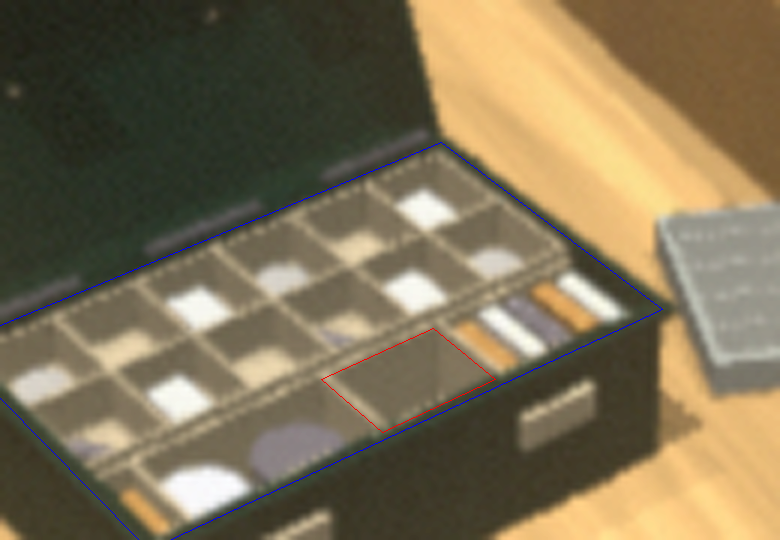

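View pics/q_b.png

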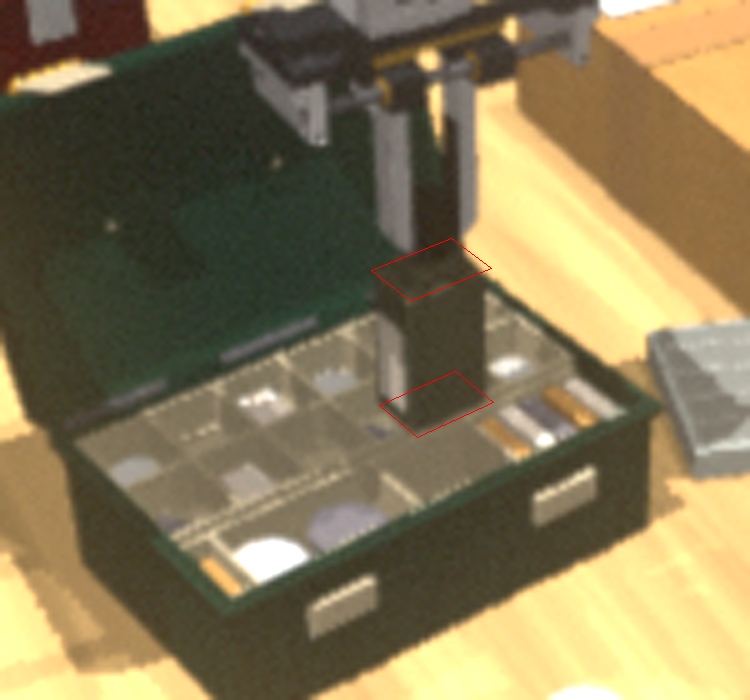

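The top overlay puts the pocket about 2.5 mm further +x than my estimate, so I use (0.587, 0.0925). The held bottle looks vertical and aligned, with its base front corner at about side (253.5,176).

```bash
python3 - <<'E'
from h import *
s=[]
for i in range(6):
    get_image("top");s.append(rows([.587,.0925,.200]))
print(np.mean(s,0),np.std(s,0))
E
```

```text
[0.00148092 0.01179653 0.15789844] [0.00081324 0.00035113 0.00012425]
```

```bash
python3 -m handwheel '[0.0015,0.012,0.03,0,-1,0.0015,0.012,0.08,0,-1,0.0015,0.012,0.13,0,-1,0.0015,0.012,0.13,0,-1,0.0015,0.012,0.13,0,-1]'
python3 - <<'E'
from ov2 import *
img=get_image("side");f=7;x0,y0=215,120
im=cv2.resize(img[120:205,215:310,::-1],None,fx=f,fy=f,interpolation=cv2.INTER_CUBIC)
im=(255*np.clip(im/140.,0,1)**.7).astype(np.uint8)
draw(im,"side",rect([.587,.0925],1.754,.052,.068,.088),x0,y0,f,(0,0,255))
cv2.imwrite("pics/p2.png",im);print(get_obs()['tcp_pos'],get_obs()['force'])
E
```

```text
t: 17.2
tcp_pos: [0.5866, 0.0932, 0.207]
tcp_rot: [0.677, 0.736, -0.001, -0.001]
force: [-0.9, 0.8, -1.4]
finger_gap: 0.0276
[0.58733931 0.09323    0.20804751] [ 0.7722743   0.13168317 -0.47104344]
```

View pics/p2.png

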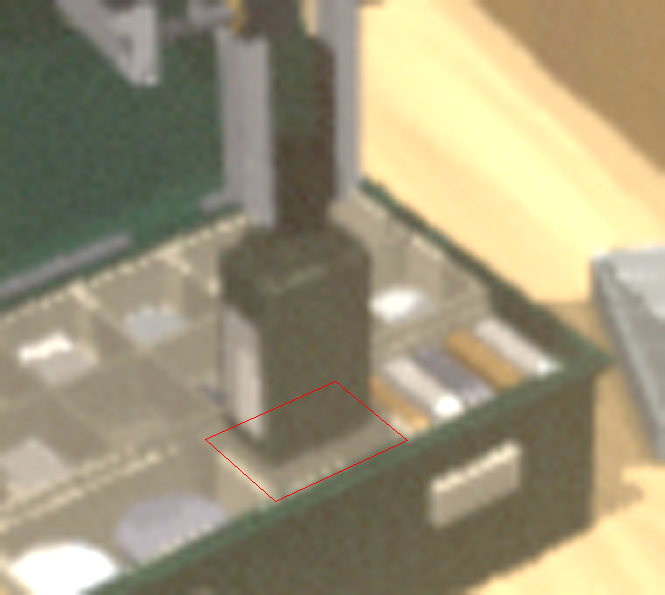

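```bash
python3 - <<'E'
from ov2 import *
o=get_obs()['tcp_pos'];b=o[2]-.1125
P=lambda p:((proj("side",p)-[215,120]+.5)*7).round(0)
for n,c in(("tcp",o[:2]),("+5mm boxx",o[:2]+.005*np.array([np.cos(1.754),np.sin(1.754)]))):
  print(n,b,[P(p) for p in rect(c,1.754,.038,.054,b)])
print([P(p) for p in rect(o[:2],1.754,.038,.054,b-.005)])
E
```

```text
tcp 0.09554750568681454 [array([228., 427.]), array([332., 380.]), array([384., 423.]), array([280., 472.])]
+5mm boxx 0.09554750568681454 [array([221., 421.]), array([325., 374.]), array([377., 417.]), array([273., 466.])]
[array([228., 436.]), array([332., 389.]), array([385., 432.]), array([280., 481.])]
```

The bottle sits about 2–3 mm toward the box's back, so I shift 2 mm and lower in stages while watching the force.

```bash
python3 -m handwheel '[-0.006,0,0.02,0,-1,-0.006,0,0.05,0,-1,-0.006,0,0.09,0,-1,-0.006,0,0.12,0,-1,-0.006,0,0.12,0,-1]'
python3 - <<'E'
from h import *
crop("side",215,120,310,205,7,"p3.png");print(get_obs()['tcp_pos'],get_obs()['force'],get_obs()['moment'])
E
```

```text
t: 17.67
tcp_pos: [0.5858, 0.0912, 0.1699]
tcp_rot: [0.678, 0.735, -0.001, -0.001]
force: [0.1, -0.2, -1.2]
finger_gap: 0.0276
[0.5864588  0.09128363 0.17093634] [ 0.06387182 -0.11663768 -0.8113612 ] [-0.08747876  0.04354301 -0.0036842 ]
```

View pics/p3.png

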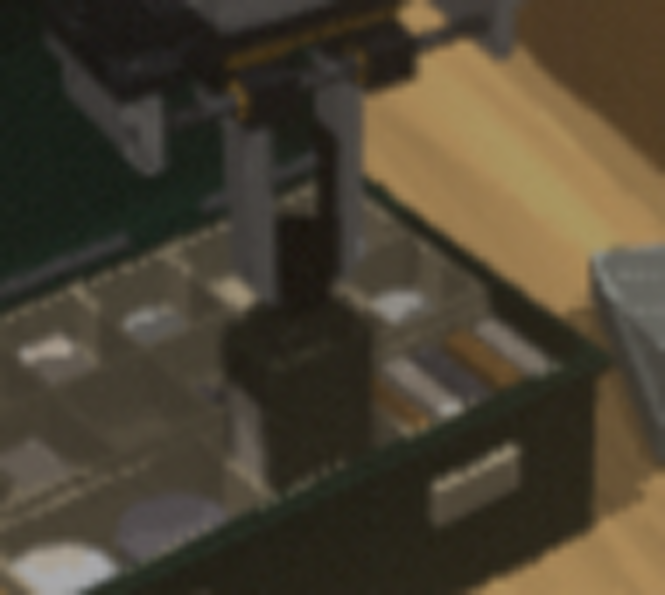

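It's in the pocket with no contact force. I'm lowering the rest of the way.

```bash
python3 -m handwheel '[0,0,0.04,0,-1,0,0,0.08,0,-1,0,0,0.12,0,-1,0,0,0.15,0,-1,0,0,0.165,0,-1,0,0,0.165,0,-1,0,0,0.17,0,-1]'
python3 -m handwheel '[0,0,0,0,-1,0,0,0.004,0,-1,0,0,0.007,0,-1,0,0,0.007,0,-1]'
```

```text
t: 18.3
tcp_pos: [0.5879, 0.0914, 0.1217]
tcp_rot: [0.678, 0.736, 0.0, 0.0]
force: [0.6, -0.7, -0.6]
finger_gap: 0.0275
t: 18.63
tcp_pos: [0.5877, 0.0914, 0.1197]
tcp_rot: [0.678, 0.736, 0.0, 0.0]
force: [-0.3, -0.1, 0.9]
finger_gap: 0.0277
```

```bash
python3 -m handwheel '[0,0,0.003,0,-1,0,0,0.003,0,-0.6,0,0,0.003,0,-0.4,0,0,0.003,0,-0.35,0,0,0.003,0,-0.2,0,0,0.003,0,-0.1]'
python3 -m handwheel '[0,0,-0.05,0,-0.1,0,0,-0.15,0,-0.1,0,0,-0.25,0,-0.1,0,0,-0.37,0,-0.1,0,0,-0.45,0,-0.1,0,0,-0.45,0,-0.1]'
python3 - <<'E'
from ov2 import *
f=7;x0,y0=215,120
im=cv2.resize(get_image("side")[120:205,215:310,::-1],None,fx=f,fy=f,interpolation=cv2.INTER_CUBIC)
im=(255*np.clip(im/140.,0,1)**.7).astype(np.uint8)
cv2.circle(im,tuple(int(v) for v in (proj("side",[.587,.0915,.144])-[x0,y0]+.5)*f),3,(0,0,255),-1)
draw(im,"side",rect([.587,.0915],1.754,.038,.054,.098),x0,y0,f,(0,255,0))
cv2.imwrite("pics/p4.png",im)
E
```

```text
t: 19.13
tcp_pos: [0.5874, 0.0913, 0.118]
tcp_rot: [0.677, 0.736, 0.0, 0.0]
force: [-0.1, -0.3, 0.1]
finger_gap: 0.0405
t: 19.63
tcp_pos: [0.5905, 0.0915, 0.2592]
tcp_rot: [0.677, 0.736, 0.004, 0.004]
force: [0.4, -0.3, -0.0]
finger_gap: 0.0421
```

View pics/p4.png

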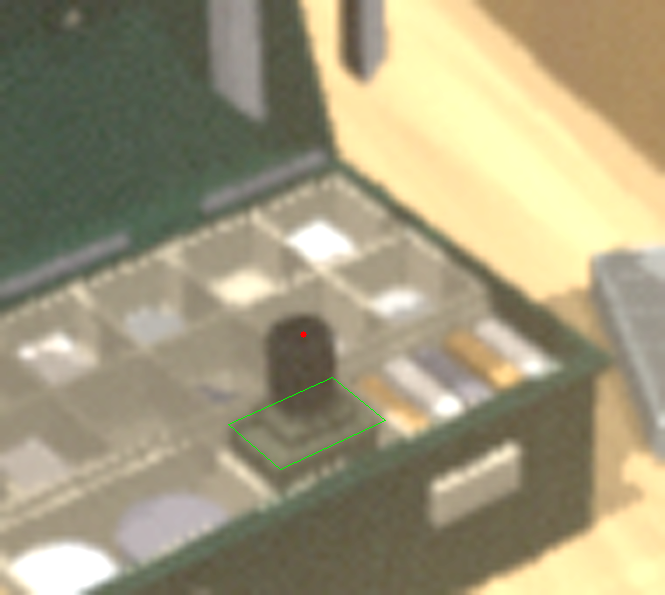

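The bottle is seated: its cap top at crop (300,325) matches the model for a base 6 mm above the deck, and it's upright. Next is the lid. I'm rising, then crossing above it to its back.

```bash
python3 -m handwheel '[0,0,-0.1,0,-0.1,0,0,-0.22,0,-0.5,0,0,-0.33,-0.1,-1,0,0,-0.33,-0.2,-1,0,0,-0.33,-0.2,-1]'
python3 - <<'E'
from h import *
o=get_obs();r=R.from_quat(o['tcp_rot']).as_matrix();print(o['tcp_pos'],np.arctan2(r[1,1],r[0,1]),rows([.383,.41,.35]),rows([.487,.25,.35]))
# lid edge corners in images
c=[.551,.1378]
for lat in(.15,-.15,0):
    s=.2118;p=np.array([.551-.182*s-.983*lat,.1378+.983*s-.182*lat,.258]);print(lat,p,proj("top",p),proj("side",p))
E
python3 - <<'E'
from h import *
crop("top",100,130,290,290,4,"l1.png")
E
```

```text
t: 20.1
tcp_pos: [0.5878, 0.0913, 0.3526]
tcp_rot: [0.638, 0.77, 0.001, 0.001]
force: [-0.7, -0.2, -1.0]
finger_gap: 0.0188
[0.58782213 0.09132482 0.35264138] 0.1875928858967626 [ 1.17094325 -0.47267263  0.00779733] [ 0.58231536 -0.23155199  0.00830961]
0.15 [0.3650024 0.3186994 0.258    ] [139.83031653 283.98626614] [154.00430575 114.21720157]
-0.15 [0.6599024 0.3732994 0.258    ] [119.76047297 165.78337888] [240.45703064  85.06916276]
0 [0.5124524 0.3459994 0.258    ] [129.6927847  224.28049273] [199.29560015  98.94697835]
```

View pics/l1.png

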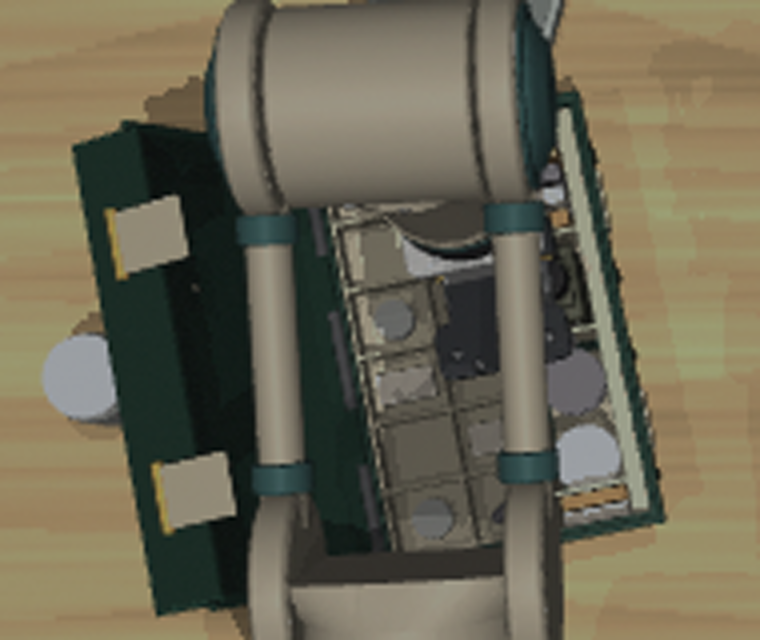

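```bash
python3 -m handwheel '[0.13,-0.05,0,0,-1,0.26,-0.1,0,0,-1,0.39,-0.15,0,0,-1,0.52,-0.2,0,0,-1,0.65,-0.26,0,0,-1,0.78,-0.31,0,0,-1,0.91,-0.37,0,0,-1,0.98,-0.4,0,0,-1,0.98,-0.4,0,0,-1]'
python3 - <<'E'
from h import *
print(get_obs()['tcp_pos'],rows([.383,.41,.35]))
E
```

```text
t: 20.9
tcp_pos: [0.4106, 0.3613, 0.3494]
tcp_rot: [0.636, 0.772, -0.002, -0.002]
force: [0.0, -1.0, -0.2]
finger_gap: 0.0007
[0.4106183  0.36130923 0.34941304] [ 0.17686959 -0.05946619 -0.00144698]
```

```bash
python3 -m handwheel '[0.1,-0.04,0,0,-1,0.177,-0.06,0,0,-1,0.177,-0.06,0,0,-1,0.177,-0.06,0.12,0,-1,0.177,-0.06,0.25,0,-1,0.177,-0.06,0.38,0,-1,0.177,-0.06,0.38,0,-1]'
python3 - <<'E'
from h import *
o=get_obs();t=o['tcp_pos'];d=t[:2]-[.551,.1378];s=d@[-.182,.983];l=d@[-.983,-.182];print(t,"s",s,"lat",l)
crop("top",80,130,290,290,3.8,"l2.png");crop("side",100,40,320,200,3.6,"l2s.png")
def to(s,lat=.116,z=.235): return rows([.551-.182*s-.983*lat,.1378+.983*s-.182*lat,z]).round(3)
for s in(.23,.2,.15,.1,.09): print(s,to(s))
E
```

```text
t: 21.48
tcp_pos: [0.3819, 0.4006, 0.2278]
tcp_rot: [0.639, 0.769, -0.011, -0.002]
force: [-0.8, -1.4, -1.7]
finger_gap: 0.0008
[0.38192225 0.40060795 0.22776464] s 0.2891123665819535 lat 0.11837237846172784
0.23 [-0.209 -0.012  0.006]
0.2 [-0.309 -0.012  0.006]
0.15 [-0.476 -0.012  0.006]
0.1 [-0.642 -0.013  0.007]
0.09 [-0.676 -0.013  0.007]
```

View pics/l2.png

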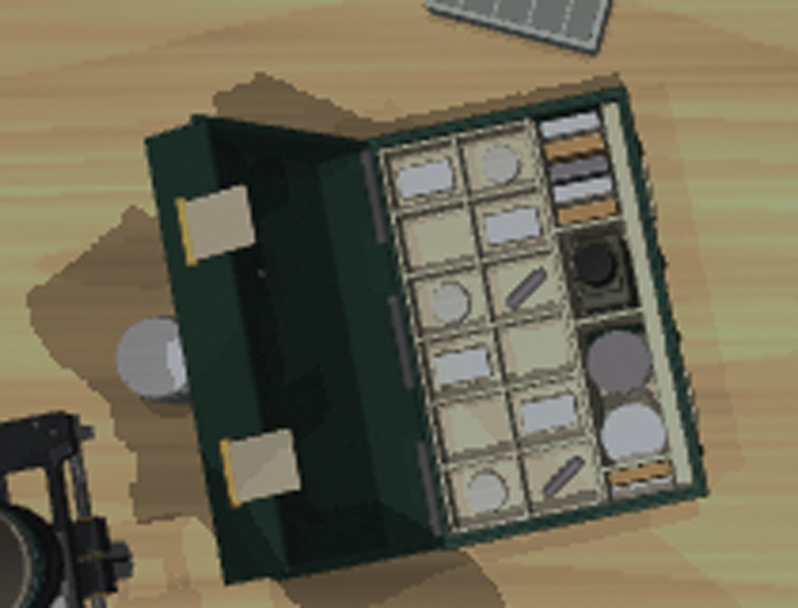

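View pics/l2s.png

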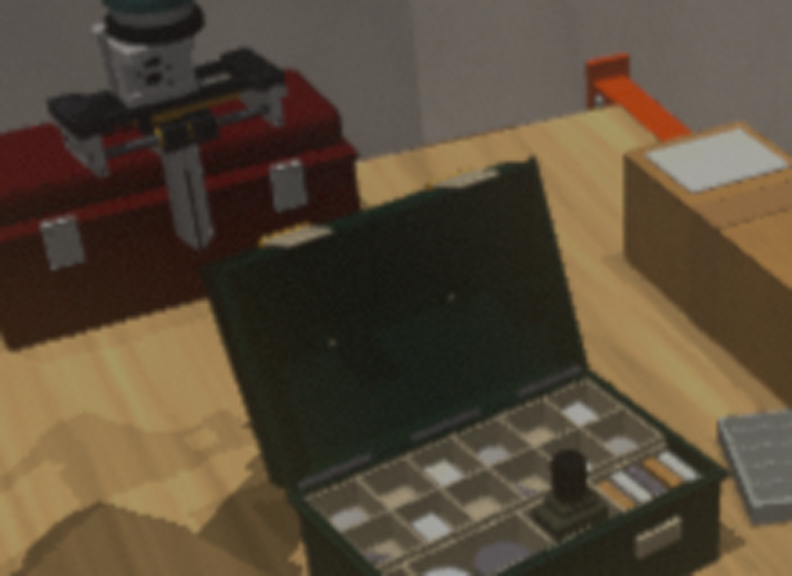

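The closed fingers hang behind the lid at lateral +0.118, clear of the latches and handle. I'm approaching to just short of the edge, then pushing.

```bash
python3 -m handwheel '[-0.08,0,0,0,-1,-0.16,0,0,0,-1,-0.2,0,0,0,-1,-0.2,0,0,0,-1,-0.2,0,0,0,-1]'
python3 - <<'E'
from h import *
o=get_obs();t=o['tcp_pos'];d=t[:2]-[.551,.1378];s=d@[-.182,.983];l=d@[-.983,-.182];print(t,"s",s,"lat",l,o['force'])
def to(s,lat=.118,z=.235): return rows([.551-.182*s-.983*lat,.1378+.983*s-.182*lat,z]).round(3)
for s in(.2,.15,.1,.09,.08): print(s,to(s))
E
```

```text
t: 22.0
tcp_pos: [0.3998, 0.3485, 0.2404]
tcp_rot: [0.639, 0.769, 0.002, 0.0]
force: [-0.2, -0.1, 0.2]
finger_gap: 0.0005
[0.3998473  0.348484   0.24035904] s 0.2346121614281417 lat 0.1102386169155435 [-0.20299368 -0.09679901  0.2212544 ]
0.2 [-0.116 -0.026  0.017]
0.15 [-0.282 -0.026  0.017]
0.1 [-0.449 -0.027  0.017]
0.09 [-0.482 -0.027  0.016]
0.08 [-0.516 -0.027  0.016]
```

```bash
python3 -m handwheel '[-0.03,-0.02,0.01,0,-1,-0.07,-0.026,0.01,0,-1,-0.11,-0.026,0.01,0,-1,-0.15,-0.026,0.01,0,-1,-0.19,-0.026,0.01,0,-1,-0.23,-0.026,0.01,0,-1,-0.27,-0.026,0.01,0,-1,-0.30,-0.026,0.01,0,-1,-0.33,-0.026,0.01,0,-1,-0.33,-0.026,0.01,0,-1]'
python3 - <<'E'
from h import *
o=get_obs();t=o['tcp_pos'];d=t[:2]-[.551,.1378];s=d@[-.182,.983];l=d@[-.983,-.182];print(t,"s",s,"lat",l,o['force'])
crop("side",100,40,320,200,3.6,"l3s.png")
E
```

```text
t: 22.83
tcp_pos: [0.4093, 0.2467, 0.2349]
tcp_rot: [0.639, 0.769, -0.001, 0.001]
force: [0.7, 0.2, 0.2]
finger_gap: 0.0002
[0.40934444 0.24668842 0.23492682] s 0.13281862537117475 lat 0.11942971916105175 [0.67424023 0.22193499 0.24060732]
```

View pics/l3s.png

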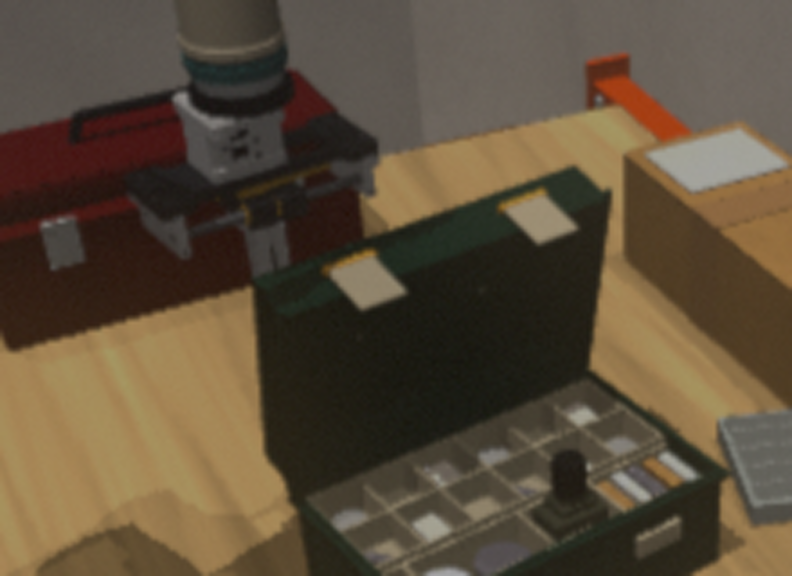

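The lid is about upright. I'm making the final push past balance and retreating at once.

```bash
python3 -m handwheel '[-0.05,0,0,0,-1,-0.10,0,0,0,-1,-0.145,0,0,0,-1,-0.155,0,0,0,-1,0,0,0,0,-1,0.14,0,0,0,-1,0.28,0,0,0,-1,0.4,0,0,0,-1,0.4,0,0,0,-1,0.4,0,0,0,-1]'
python3 - <<'E'
from h import *
print(get_obs()['tcp_pos'],get_obs()['force'])
crop("side",100,40,320,220,3.6,"l4s.png");
E
```

```text
t: 23.72
tcp_pos: [0.3857, 0.369, 0.2344]
tcp_rot: [0.636, 0.771, -0.001, -0.0]
force: [-0.8, 0.5, -0.2]
finger_gap: 0.0007
[0.38573463 0.36898772 0.23435828] [-0.83869399  0.48762111 -0.18004925]
```

View pics/l4s.png

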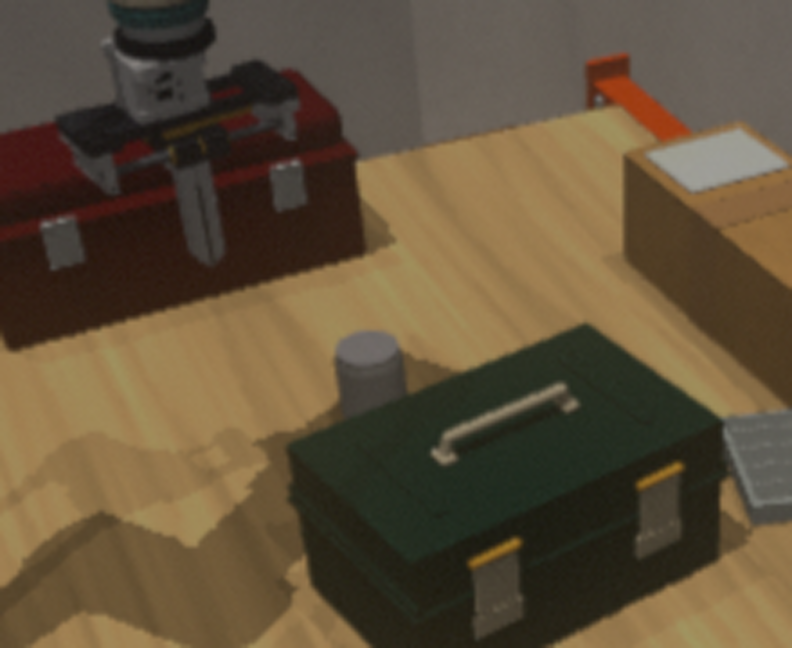

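The lid swung shut on its own, and the latches line up with the box front at about side (238,207) and (283,184). I'm waiting for it to settle and making a last overall check.

```bash
python3 -m handwheel '[0.15,0,-0.1,0,-1,0.2,0,-0.2,0,-1,0.2,0,-0.2,0,-1,0.2,0,-0.2,0,-1,0.2,0,-0.2,0,-1,0.2,0,-0.2,0,-1,0.2,0,-0.2,0,-1]'
python3 - <<'E'
from ov2 import *
cv2.imwrite("pics/f_top.png",get_image("top")[...,::-1])
im=get_image("side")[...,::-1];f=5;x0,y0=160,110
c=cv2.resize(im[110:220,160:310],None,fx=f,fy=f,interpolation=cv2.INTER_CUBIC)
draw(c,"side",rect([.551,.1378],1.754,.19,.30,.15),x0,y0,f,(0,0,255));cv2.imwrite("pics/f_side.png",c)
print(get_obs()['force'],get_obs()['t'],np.abs(get_obs()['qd']).max())
E
```

```text
t: 24.35
tcp_pos: [0.3755, 0.4242, 0.2939]
tcp_rot: [0.639, 0.769, -0.001, -0.0]
force: [0.2, -0.3, -0.6]
finger_gap: 0.0003
[0.33299992 0.53963851 0.31222735] 24.45 0.011473533220463355
```

View pics/f_top.png

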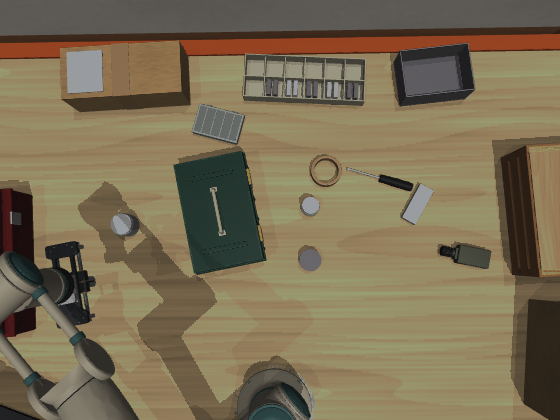

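View pics/f_side.png

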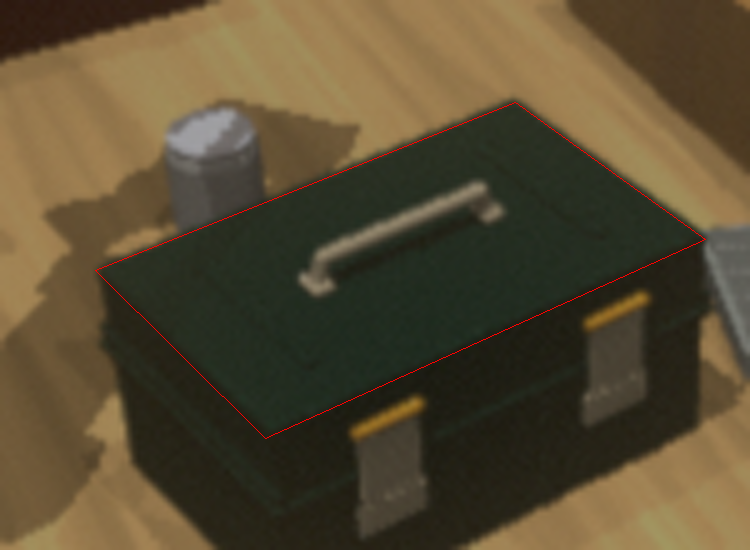

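The lid top coincides with the fully shut model at 150 mm high. The tape roll (325,170), jar (310,206), spool (310,259), carton (417,203), screwdriver, tin and second bottle are all where they were. The robot touches nothing.

```bash
python3 -c "
from rig import *
print(sign_off())"
```

```text
the job is handed in; nothing more can be done
None
```

The oil bottle is in the empty pocket, cap up, and the tackle box lid is shut. I handed the job in at about 24.5 s.

- **Bottle:** I took the bottle nearest the robot by its cap, stood it up on the deck and let go. I then took it again by the cap, lowered it fully into the pocket and released it.
- **Lid:** I pushed it from behind past its balance point and pulled back at once. It swung shut by its own weight.

**Last checks:** The final side view matched a fully shut lid (top 150 mm above the deck). In the final top view the other things looked unmoved, and the robot was touching nothing. With the lid still open, the bottle's position in the pocket matched a base on the pocket floor.

**What did not go to plan:**
- The first firm grip on the cap lifted the bottle without letting it pivot, so I eased the grip. It then swung down until its base edge touched the deck, with a contact force of about 7 N, and it rocked the last 7° or so upright when I opened the fingers.
- At first I turned the held bottle about 6° too far and corrected it before lowering.
- The two cameras differed by 2–4 mm on the bottle and pocket positions. I used an average for the bottle and the overlays for the pocket.

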